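# Rebuild the shaft stack of an irrigation pump

### The job

Rebuild the stack on the irrigation pump's upright shaft, on top of the bearing: the white spacer first, then the copper washer, each sitting fully down, then the green retainer, which you push down gently against the spring (never more than about 4 kg of force on the pump), turn a quarter turn and let rise until it locks under the shaft's head. The shaft can stand a little to either side along its slot, so feel for it; leave the black spacer, the brass washer and everything else where they are, and let go at the end.

Things in the scene. Friction and masses are not known exactly. Their poses are not given: they have to be found in the camera images.
- pump: pump drive lying on its back, fixed on the table: pale grey box with blue top, 190 (x) x 150 (y) x 70 mm high, green display near its -x edge; origin at the centre of its underside. A steel shaft, 20 mm across, stands upright in a dark slot in the middle of its top; all heights below are above the pump's underside
- slot_mid (a point): middle of the slot, 70 mm up, in line with the pump's origin; the slot runs along the pump's x. The shaft stands at the pump's y = 0 but anywhere from 10 mm before to 10 mm behind this point along the slot; where is NOT reported. It slides along the slot when pushed sideways with over 3 N and stays where it is left
- bearing_mid (a point): 86 mm up above the slot's middle: height of the top face of the round bearing, 34 mm across, around the shaft. The bearing is sprung: it sinks up to 6.5 mm under load (3 N starts it, 2 N more per mm, 16 N at the bottom stop). With spacer and washer on it the retainer's underside first rests at 114; it can turn when pressed to below 110 (11 N) and locks at 112.5
- head_mid (a point): 131 mm up above the slot's middle: top of the shaft's head. Shaft: 20 mm across up to 114, bevelled to 115, neck 11 across to 126, flat-sided head 126 to 131, 20 long along the pump's x, 11 wide, its top edges rounded by 2.5. A ring within about 2 mm of the shaft's centre slips over it; farther off it lands on the head
- spacer: white plastic spacer tube, 36 mm outside, 24 mm bore, 22 mm tall, standing on the table; origin at the centre of its underside, z up its axis; its underside belongs on the bearing
- washer: copper-coloured washer, 42 mm outside, 24 mm bore, 6 mm thick, lying flat on the table; origin at the centre of its underside, z up its axis; belongs on the spacer
- retainer: green retainer block, 50 (x) x 30 (y) x 16 mm high, right way up on the table; origin at its underside's centre. Through it a slot 24 mm long (x) and 14 wide (y), opening into a pocket 24 (x) x 22 mm in the lower 8 mm; across its top a locking groove along y, 14 wide (x) and 2.5 deep. It passes over the shaft's head with its x along the pump's x (either way round); turned a quarter turn (either way) below the head, then let up, it is held by the head in the groove
- long_spacer: black spacer tube like the white one but 40 mm tall: not wanted
- wide_washer: brass washer 60 mm across, hole 24, 6 thick, lying flat: not wanted
- handpiece: black and steel pen-like handpiece, 170 mm long along its x, 18 thick, lying
- tweezers: steel tweezers, 100 mm long along x, lying
- bowl: open steel bowl, 120 mm across, 45 high
- jar: clear jar with green cap, 60 mm across, 80 high
- screwdriver: screwdriver lying along its x

How it is judged:
On the way, in this order (a step that is already met when the one before it is completed fails the run):
1. the white spacer sits on the bearing, around the shaft, released (z of spacer in the frame of pump between 0.082 and 0.0885 m and horizontal distance between spacer and slot_mid below 0.016 m and angle between spacer's own z axis and vertical below 0.1 rad and contact force between the fingers and spacer below 0.1 N), for 0.2 s.
2. the copper washer sits on the spacer, around the shaft, released (z of spacer in the frame of pump between 0.082 and 0.0885 m and horizontal distance between each of spacer, washer and slot_mid below 0.016 m and angle between each of spacer, washer's own z axis and vertical below 0.1 rad and z of washer in the frame of pump between 0.104 and 0.1105 m and contact force between the fingers and washer below 0.1 N), for 0.2 s.
3. the retainer is locked under the shaft's head, a quarter turn from the way it went on (z of spacer in the frame of pump between 0.082 and 0.0885 m and horizontal distance between each of spacer, washer, retainer and slot_mid below 0.016 m and angle between each of spacer, washer, retainer's own z axis and vertical below 0.1 rad and z of washer in the frame of pump between 0.104 and 0.1105 m and z of retainer in the frame of pump between 0.1108 and 0.117 m and angle between the y axis of retainer and the x axis of pump, either way round below 0.2 rad), for 0.2 s.
At the end, for the whole second after the job is handed in: Upright (0.1 rad), at rest on the shaft: undersides of spacer 82-88.5, washer 104-110.5, retainer 110.8-117 mm above the pump's underside, within 16 mm sideways of the slot's middle; retainer's y within 0.2 rad of the pump's x (head in its groove) (all of step 3 and linear speed of each of spacer, washer, retainer below 0.02 m/s); the robot touches nothing.
It fails at once if the pump and its shaft are pressed with more than 40 N (contact force between pump and anything else above 40 N).
It fails at once if a bystander (black spacer, brass washer, handpiece, tweezers, bowl, jar or screwdriver) is moved more than 30 mm (distance of any of long_spacer, wide_washer, handpiece, tweezers, bowl, jar, screwdriver from where it was at the start of the episode above 0.03 m).
It also fails if it takes over 72 s, if anything falls off the work surface, if the arm or the gripper's body presses on something with over 40 N, if the wrist force passes 120 N, or if a joint passes its speed limit or range.

### The arm

A 7-joint arm with a two-finger parallel gripper is mounted at the origin on the work surface. World frame = base frame: x ahead of the robot, y to its left, z up, the work surface at z = 0. Lengths are in m, angles in rad, forces in N, time in s.
With the tool pointing down it reaches from about 0.35 to 0.9 m from the base axis. Payload 8.1 kg.
Tool frame: the origin (TCP) lies midway between the tips of the shut fingers; the grasp point (between the pads) lies 19 mm behind it (manip.grasp_offset is the distance from the TCP to the grasp point, in m); y points along the fingers, z is the direction in which the jaws open and shut, and the axes are right-handed (so a half turn about y gives the same grasp; the last joint's range is limited). The gripper opens to 85 mm and grips with 20 to 120 N. Pads are 22 mm wide; open, the fingers measure 114 mm over their backs; the gripper's body (76 mm by 85 mm) begins 54 mm behind the grasp point. The pads swing forward as they close: fully open they stand 13 mm farther back than shut.
Start: joints at [-1.262, 0.434, 0.025, 1.573, -0.012, 1.134, -0.075], TCP at [0.25, 0.573, 0.231] pointing down, gripper open.
Joint ranges: [-2.62, 2.62], [-0.44, 2.09], [-1.27, 1.32], [0.08, 2.57], [-1.32, 4.46], [0.12, 2], [-2.74, 2.74]. Speed limits (rad/s): [2.22, 2.22, 3.01, 3.01, 3.14, 3.14, 3.14].

### API

Orientations are given as a rotation vector (axis times angle).
In Python, from rig import manip gives the robot as it stands.
- The arm moves only by the tool arm_command, never from a script. Its argument "increments" is a list of rows, each an object with "claw": the closure, from -1 (fully open) to 1 (shut); "linear": the shift along the world's x, y, z in cm, a list of three; "turn": the turn about the world's z in degrees. In form: [{"claw": claw, "linear": [dx, dy, dz], "turn": turn}, ...]. A call has exactly 10 rows; each row is the pose to reach, as a shift and turn from the pose commanded when the call began; what a row does not reach only later rows make up. A row lasts 1/8 s, in which the tool goes at most 62.5 mm and 10.7 degrees, less where a joint would pass 70% of its speed; a pose out of reach is approached as far as the arm can. A call with a gripper value outside its range is refused whole. The fingers move at their own pace and stop on an object; the grip force is fixed at half the most. Time passes only in rows, so rows that repeat a pose let the fingers close, or fill a call up. It gives the time, the measured TCP pose, the force and the opening at its end, in the units of the state.
- manip.observe(): the state, without advancing time (a new reading comes with each control period).
- manip.read_camera(name): name is "scene" or "top" or "wrist"; returns a dict with "pixels" (384x512x3 uint8, blue, green, red), "camera_matrix" (3x3 intrinsics, pixels), "distortion" ([k1, k2, p1, p2, k3] as OpenCV has them; the pictures are not rectified), "pose" (4x4, takes a point from camera to world coordinates). Camera axes: x right, y up, looking along -z (the intrinsics and any distortion apply to the point x, -y, -z); pixel columns grow to the right and rows downward; lengths in m; the calibration is good to about 2 mm. A picture is of the moment at which its call begins. There is no depth.
- manip.hand_in(): hands the job in, once; it reports no verdict.
The state is a dict: "t": time; "joints": joint angles; "joint_vel": joint speeds; "effort": joint torques, N m; "position": TCP position; "ee_rot": TCP orientation; "contact_force": force on the tool from outside, world axes, zero at the start; "ft_torque": the same for the moment, N m; "finger_gap": finger opening in m.
Only numpy, scipy, OpenCV 4.12 (cv2) and the standard library are available. Lean on these libraries where they do the work, as an engineer would, in place of code of your own. Each camera call takes 0.05 s, during which the arm holds its last target.

## Working session

There is one attempt and no reset: what is moved stays moved. The work goes in short steps, Python scripts to look and compute and a tool call to move; the robot and the scene stay as the last step left them, time stands still between calls to the robot, and variables do not carry over. Pictures are saved under pics/ and viewed, and the job is handed in when it is done.

Besides the shell and the picture viewer there is one more tool, called after "Call:" as name(argument=value, ...), one argument or row to a line, values as JSON. arm_command: Moves the arm, as the interface text tells. Its arguments: {"type":"object","properties":{"increments":{"type":"array"}},"required":["increments"]}

```bash
ls; mkdir -p pics; python3 - <<'E'
from rig import manip
import cv2
s=manip.observe()
for k in s: print(k,s[k])
for n in ["scene","top","wrist"]:
    c=manip.read_camera(n); cv2.imwrite(f"pics/{n}0.png",c["pixels"]); print(n,c["camera_matrix"],c["distortion"],c["pose"])
    import numpy as np; np.savez(f"{n}0.npz",**{k:np.array(v) for k,v in c.items()})
E
```

```text
pics
t 0.0
joints [-1.2616007   0.43521172  0.02492592  1.57407074 -0.01162126  1.13402601
 -0.07510902]
joint_vel [0.00024647 0.00063474 0.00077798 0.00087951 0.00101811 0.00018204
 0.0017029 ]
effort [-8.52053527e-04 -6.70490170e+01  1.02473538e+00 -3.16196609e+01
  1.55335123e-02  1.32420694e-02 -4.62734261e-05]
position [0.24997843 0.57228233 0.23054262]
ee_rot [-1.54810944  0.32328727 -0.32294057]
contact_force [0.19461558 0.9262072  0.17894712]
ft_torque [ 0.02411517 -0.03135173  0.02937393]
finger_gap 0.08537194101212564
scene [[355.76990191   0.         255.33775862]
 [  0.         355.76990191 189.23363518]
 [  0.           0.           1.        ]] [0.00519098 0.         0.         0.         0.        ] [[ 0.29188357 -0.76532193  0.57366047  1.2327155 ]
 [ 0.95629683  0.22264918 -0.18953552 -0.27236743]
 [ 0.01733066  0.60391199  0.79686257  0.97520589]
 [ 0.          0.          0.          1.        ]]
top [[370.93989121   0.         253.49610285]
 [  0.         370.93989121 187.21216712]
 [  0.           0.           1.        ]] [-0.01567241  0.          0.          0.          0.        ] [[-0.0266998   0.99070759 -0.1333626   0.47907472]
 [-0.99963208 -0.02709834 -0.00117394 -0.06964939]
 [-0.00477693  0.13328219  0.99106662  1.06804768]
 [ 0.          0.          0.          1.        ]]
wrist [[286.28689917   0.         252.27241661]
 [  0.         286.28689917 192.08850531]
 [  0.           0.           1.        ]] [-0.0680853  0.         0.         0.         0.       ] [[ 0.39950229 -0.86916237 -0.29146989  0.17315959]
 [ 0.91672995  0.37806687  0.12911872  0.60538477]
 [-0.00203002 -0.3187824   0.94782575  0.37251223]
 [ 0.          0.          0.          1.        ]]
```

View pics/scene0.png

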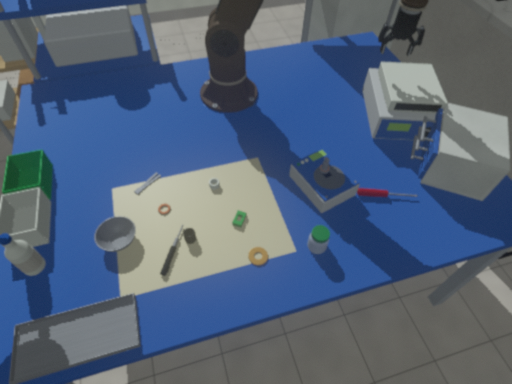

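View pics/top0.png

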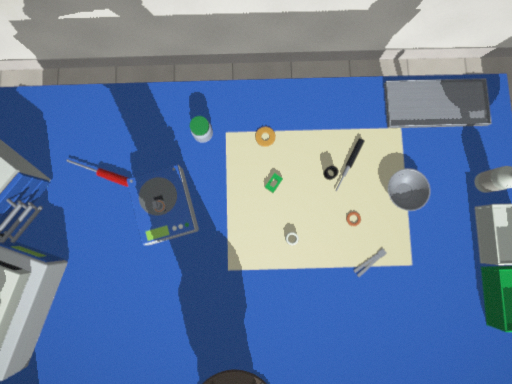

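View pics/wrist0.png

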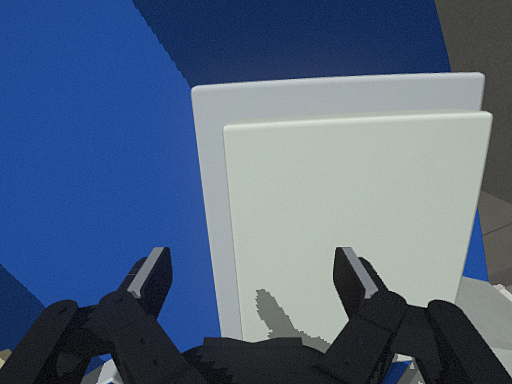

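```bash
cat > h.py <<'E'
import numpy as np, cv2
def ray(c,uv):
    K=np.array(c["camera_matrix"]);d=np.array(c["distortion"]);P=np.array(c["pose"])
    p=cv2.undistortPoints(np.array(uv,float).reshape(-1,1,2),K,d).reshape(-1,2)
    v=np.c_[p[:,0],-p[:,1],-np.ones(len(p))]@P[:3,:3].T
    return P[:3,3],v
def onz(c,uv,z):
    o,v=ray(c,uv); return o+v*((z-o[2])/v[:,2])[:,None]
def proj(c,pts):
    K=np.array(c["camera_matrix"]);d=np.array(c["distortion"]);P=np.array(c["pose"])
    q=(np.atleast_2d(pts)-P[:3,3])@P[:3,:3]; q=q*[1,-1,-1]
    return cv2.projectPoints(q,np.zeros(3),np.zeros(3),K,d)[0].reshape(-1,2)
def crop(img,x0,y0,w,h,s,name):
    cv2.imwrite(name,cv2.resize(img[y0:y0+h,x0:x0+w],None,fx=s,fy=s,interpolation=cv2.INTER_CUBIC))
E
python3 - <<'E'
from h import *
t=np.load("top0.npz")["pixels"]; s=np.load("scene0.npz")["pixels"]
crop(t,225,115,150,140,5,"pics/t1.png"); crop(t,120,155,90,95,6,"pics/t2.png")
crop(s,270,140,100,80,7,"pics/s2.png");crop(s,145,160,130,110,6,"pics/s1.png")
E
```

```text
(no output)
```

View pics/t1.png

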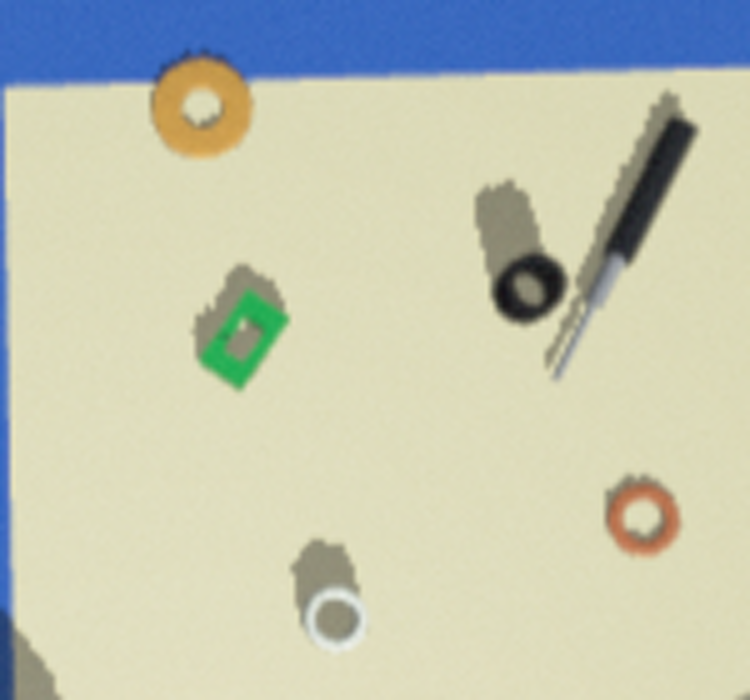

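View pics/t2.png

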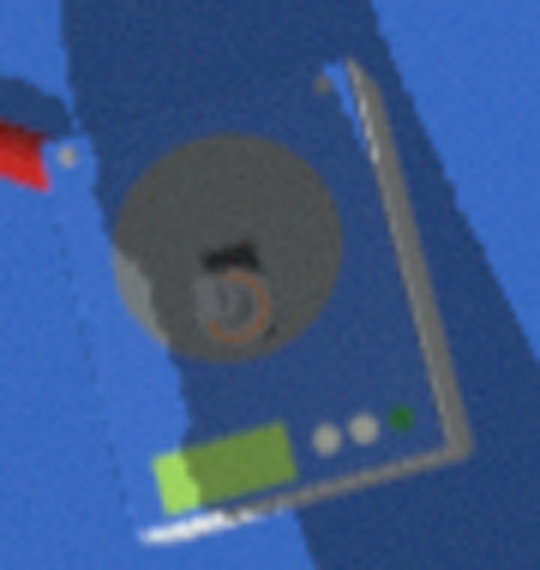

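View pics/s2.png

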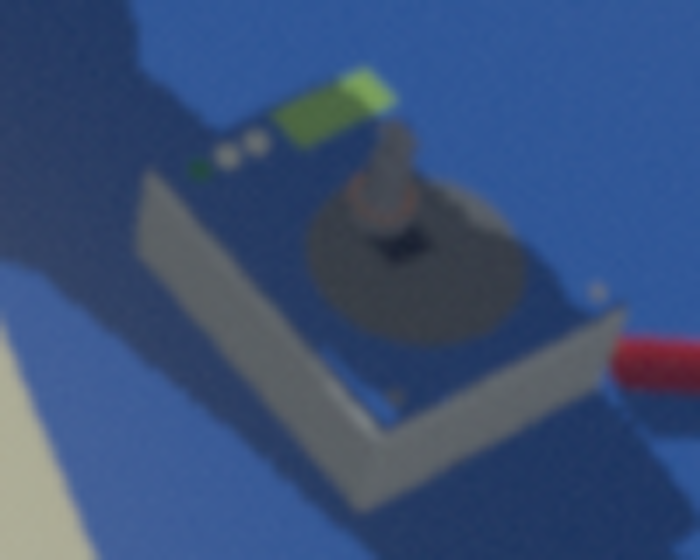

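View pics/s1.png

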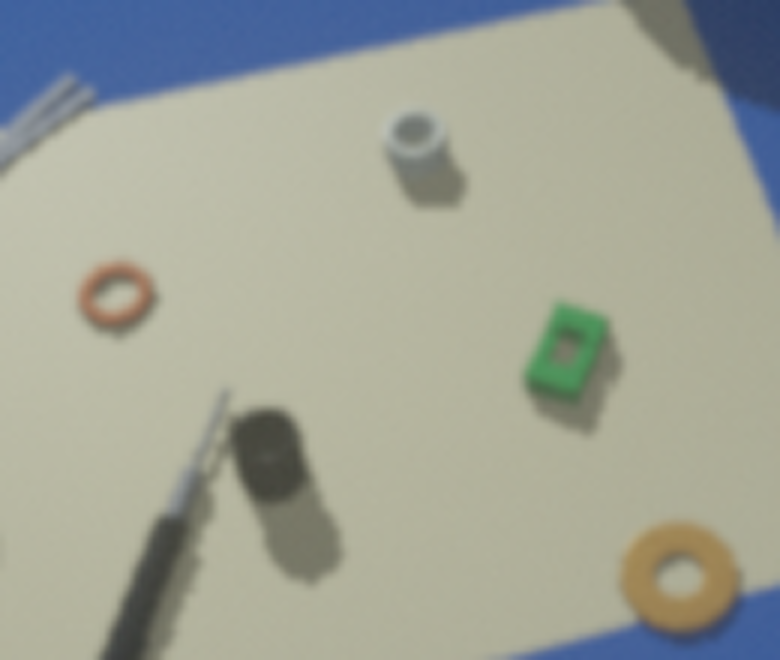

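```bash
python3 - <<'E'
from h import *
T={k:v for k,v in np.load("top0.npz").items()}; S={k:v for k,v in np.load("scene0.npz").items()}
def cents(c,lo,hi,roi,z,name):
    img=cv2.cvtColor(c["pixels"],cv2.COLOR_BGR2HSV); x0,y0,w,h=roi
    m=cv2.inRange(img[y0:y0+h,x0:x0+w],lo,hi)
    cs,_=cv2.findContours(m,cv2.RETR_EXTERNAL,cv2.CHAIN_APPROX_NONE)
    k=max(cs,key=cv2.contourArea); r=cv2.minAreaRect(k)
    p=np.array(r[0])+[x0,y0]
    mm=cv2.moments(k); q=np.array([mm['m10']/mm['m00'],mm['m01']/mm['m00']])+[x0,y0]
    b=cv2.boxPoints(r)+[x0,y0]; B=onz(c,b,z)[:,:2]
    print(name,q.round(1),r[1],"->",onz(c,[q],z)[0].round(4), "box", B.round(4).tolist())
cents(T,(5,90,60),(15,255,255),(330,200,50,40),0.006,"washer top")
cents(S,(3,90,60),(15,255,255),(150,195,40,30),0.006,"washer scene")
cents(T,(60,120,40),(80,255,255),(255,165,40,40),0.016,"ret top")
cents(S,(55,100,40),(80,255,255),(225,205,30,30),0.008,"ret scene~")
cents(T,(70,0,200),(130,60,255),(275,220,40,40),0.022,"spacer top")
for r in [(0,0,0)]:
    print(cv2.cvtColor(T["pixels"],cv2.COLOR_BGR2HSV)[239,283:302].tolist())
# pump features
def tri(u1,u2):
    o1,v1=ray(T,[u1]);o2,v2=ray(S,[u2]);v1=v1[0];v2=v2[0]
    A=np.c_[v1,-v2];x=np.linalg.lstsq(A,o2-o1,rcond=None)[0]
    a=o1+v1*x[0];b=o2+v2*x[1];return ((a+b)/2).round(4),(np.linalg.norm(a-b)).round(4)
t2=lambda x,y:(120+(x-2.5)/6,155+(y-2.5)/6)
s2=lambda x,y:(270+(x-3)/7,140+(y-3)/7)
print("disc",onz(T,[t2(228,248)],0.07), onz(S,[s2(416,263)],0.07))
for a,b in [((66,157),(597,292)),((322,84),(397,397)),((327,441),(257,141)),((364,430),(229,157)),((401,419),(200,169))]:
    print(tri(t2(*a),s2(*b)))
print("green corners top",onz(T,[t2(155,458),t2(285,425),t2(297,478),t2(168,512)],0.07).round(4).tolist())
print("ring",onz(T,[t2(237,306)],0.086),onz(S,[s2(381,205)],0.086))
E
```

```text
washer top [353.3 218.5] (13.0, 13.0) -> [ 0.5242 -0.3509  0.006 ] box [[0.5431, -0.3341], [0.5421, -0.3713], [0.5051, -0.3689], [0.5061, -0.3319]]
washer scene [163.8 208.7] (8.0, 10.0) -> [ 0.5278 -0.3521  0.006 ] box [[0.5087, -0.365], [0.5179, -0.3336], [0.5492, -0.3384], [0.5402, -0.3693]]
ret top [273.4 182.3] (9.707253456115723, 16.641006469726562) -> [ 0.6332 -0.1257  0.016 ] box [[0.6219, -0.1005], [0.6614, -0.1283], [0.6451, -0.1509], [0.6058, -0.1231]]
ret scene~ [239.5 218.4] (7.602630138397217, 12.969194412231445) -> [ 0.6346 -0.1255  0.008 ] box [[0.6418, -0.1489], [0.6042, -0.1194], [0.6231, -0.1018], [0.66, -0.1315]]Traceback (most recent call last):
  File "<stdin>", line 16, in <module>
  File "<stdin>", line 7, in cents
ValueError: max() iterable argument is empty
```

```bash
cat > pm.py <<'E'
from h import *
T={k:v for k,v in np.load("top0.npz").items()}; S={k:v for k,v in np.load("scene0.npz").items()}
def tri(u1,u2):
    o1,v1=ray(T,[u1]);o2,v2=ray(S,[u2]);v1=v1[0];v2=v2[0]
    A=np.c_[v1,-v2];x=np.linalg.lstsq(A,o2-o1,rcond=None)[0]
    a=o1+v1*x[0];b=o2+v2*x[1];return ((a+b)/2).round(4),(np.linalg.norm(a-b)).round(4)
t2=lambda x,y:(120+(x-2.5)/6,155+(y-2.5)/6)
s2=lambda x,y:(270+(x-3)/7,140+(y-3)/7)
t1=lambda x,y:(225+(x-2)/5,115+(y-2)/5)
s1=lambda x,y:(145+(x-2.5)/6,160+(y-2.5)/6)
print("spacer",onz(T,[t1(335,619)],.022),onz(S,[s1(414,133)],.022))
print("disc",onz(T,[t2(228,248)],0.07), onz(S,[s2(416,263)],0.07))
for a,b in [((66,157),(597,292)),((322,84),(397,397)),((327,441),(257,141)),((364,430),(229,157)),((401,419),(200,169))]:
    print(tri(t2(*a),s2(*b)))
print("green corners top",onz(T,[t2(155,458),t2(285,425),t2(297,478),t2(168,512)],0.07).round(4).tolist())
print("ring",onz(T,[t2(237,306)],0.086),onz(S,[s2(381,205)],0.086))
E
python3 pm.py
```

```text
spacer [[ 0.4726972 -0.1709621  0.022    ]] [[ 0.47614431 -0.17295722  0.022     ]]
disc [[0.59667503 0.19224153 0.07      ]] [[0.60104641 0.19040185 0.07      ]]
(array([0.6402, 0.266 , 0.0692]), np.float64(0.0015))
(array([0.6707, 0.1497, 0.0705]), np.float64(0.0))
(array([0.5087, 0.1472, 0.0701]), np.float64(0.0001))
(array([0.5132, 0.131 , 0.0683]), np.float64(0.0001))
(array([0.5176, 0.1141, 0.0696]), np.float64(0.0003))
green corners top [[0.5031, 0.2243, 0.07], [0.5163, 0.1661, 0.07], [0.4926, 0.1606, 0.07], [0.4791, 0.2182, 0.07]]
ring [[0.56880594 0.18384686 0.086     ]] [[0.57522977 0.18083449 0.086     ]]
```

```bash
python3 - <<'E'
from rig import manip
from scipy.spatial.transform import Rotation as R
print(R.from_rotvec(manip.observe()["ee_rot"]).as_matrix().round(3)); print(manip.grasp_offset)
E
```

```text
[[ 0.916 -0.     0.4  ]
 [-0.4   -0.001  0.916]
 [ 0.    -1.    -0.001]]
0.0187
```

Call:
arm_command(
  increments=[
    {"claw":-1,"linear":[1,-3,4],"turn":-8},
    {"claw":-1,"linear":[3,-9,6],"turn":-16},
    {"claw":-1,"linear":[5,-15,6],"turn":-24},
    {"claw":-1,"linear":[6.7,-21,6],"turn":-32},
    {"claw":-1,"linear":[8.4,-27,6],"turn":-40},
    {"claw":-1,"linear":[10.1,-33,6],"turn":-48},
    {"claw":-1,"linear":[11.8,-39,6],"turn":-51},
    {"claw":-1,"linear":[13.5,-45,6],"turn":-51},
    {"claw":-1,"linear":[15.2,-51,4],"turn":-51},
    {"claw":-1,"linear":[17,-57,2],"turn":-51},
  ],
)

```text
t: 1.4
position: [0.4178, 0.0099, 0.2542]
ee_rot: [-1.323, 1.008, -1.009]
contact_force: [1.7, -0.1, -0.1]
finger_gap: 0.0855
```

Call:
arm_command(
  increments=[
    {"claw":-1,"linear":[1.7,-6,-2],"turn":0},
    {"claw":-1,"linear":[3.4,-12,-5],"turn":0},
    {"claw":-1,"linear":[5.4,-17.4,-8],"turn":0},
    {"claw":-1,"linear":[5.4,-17.4,-10],"turn":0},
    {"claw":-1,"linear":[5.4,-17.4,-10],"turn":0},
    {"claw":-1,"linear":[5.4,-17.4,-10],"turn":0},
    {"claw":-1,"linear":[5.4,-17.4,-10],"turn":0},
    {"claw":-1,"linear":[5.4,-17.4,-10],"turn":0},
    {"claw":-1,"linear":[5.4,-17.4,-10],"turn":0},
    {"claw":-1,"linear":[5.4,-17.4,-10],"turn":0},
  ],
)

```text
t: 2.65
position: [0.4716, -0.1621, 0.1545]
ee_rot: [-1.324, 1.008, -1.009]
contact_force: [-0.2, -1.0, 0.1]
finger_gap: 0.0852
```

```bash
cat > look.py <<'E'
import sys; from h import *
from rig import manip
def look(cam,name):
    c=manip.read_camera(cam); cv2.imwrite(f"pics/{name}.png",c["pixels"]); np.savez(f"{name}.npz",**{k:np.array(v) for k,v in c.items()})
    s=manip.observe(); print(s["t"],s["position"].round(4) if hasattr(s["position"],'round') else s["position"],s["ee_rot"],s["contact_force"],s["finger_gap"])
for a in sys.argv[1:]:
    cam,name=a.split(":"); look(cam,name)
E
python3 look.py wrist:w1
```

```text
2.7 [ 0.4716 -0.1622  0.1544] [-1.32431098  1.00859956 -1.00893227] [ 0.35884053  0.08368546 -0.03253917] 0.08532944576753906
```

View pics/w1.png

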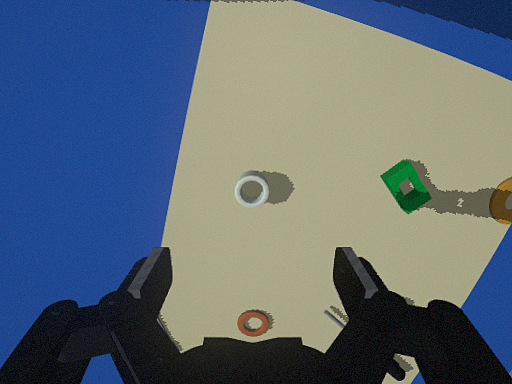

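```bash
cat > m1.py <<'E'
from h import *
W={k:v for k,v in np.load("w1.npz").items()}
crop(W["pixels"],225,165,80,50,8,"pics/w1a.png")
H=cv2.cvtColor(W["pixels"],cv2.COLOR_BGR2HSV)
def big(lo,hi,roi):
    x0,y0,w,h=roi; m=cv2.inRange(H[y0:y0+h,x0:x0+w],lo,hi)
    k=max(cv2.findContours(m,cv2.RETR_EXTERNAL,cv2.CHAIN_APPROX_NONE)[0],key=cv2.contourArea)
    return k+np.array([x0,y0])
print(H[190,232:272].tolist())
k=big((3,100,60),(15,255,255),(225,300,60,45)); e=cv2.fitEllipse(k); print("washer",e, onz(W,[e[0]],.004))
k=big((55,100,30),(80,255,255),(370,150,70,70)); print("ret",k.reshape(-1,2)[::4].tolist())
r=cv2.minAreaRect(k);print(r,onz(W,[r[0]],.012))
print(W["pose"])
E
python3 m1.py
```

```text
[[29, 50, 170], [28, 56, 168], [30, 39, 178], [71, 13, 215], [49, 18, 199], [57, 14, 180], [52, 16, 177], [51, 12, 149], [41, 21, 96], [33, 27, 86], [30, 38, 100], [27, 45, 113], [27, 51, 109], [30, 45, 108], [29, 46, 112], [26, 53, 111], [27, 48, 107], [27, 52, 108], [28, 54, 113], [22, 55, 107], [30, 45, 107], [31, 51, 110], [30, 51, 109], [29, 53, 110], [23, 52, 108], [32, 44, 104], [29, 48, 112], [27, 45, 108], [33, 55, 107], [26, 56, 101], [42, 22, 114], [54, 13, 189], [46, 16, 210], [55, 16, 194], [52, 16, 176], [53, 14, 167], [48, 17, 149], [28, 43, 96], [25, 58, 110], [31, 55, 106]]
washer ((252.6876220703125, 322.9118347167969), (25.37196159362793, 31.053272247314453), 91.19108581542969) [[ 0.52247146 -0.35029853  0.004     ]]
ret [[402, 160], [398, 163], [394, 166], [390, 169], [386, 171], [382, 174], [381, 177], [384, 181], [386, 185], [389, 189], [392, 193], [394, 197], [397, 201], [399, 205], [402, 209], [406, 212], [410, 212], [414, 209], [418, 206], [422, 204], [426, 201], [430, 198], [429, 194], [427, 190], [424, 186], [421, 182], [419, 178], [417, 174], [415, 170], [412, 166], [410, 162], [406, 161]]
((406.0956726074219, 186.25991821289062), (48.608097076416016, 32.80596160888672), 57.2647705078125) [[ 0.62924639 -0.12542282  0.012     ]]
[[ 9.63767497e-01 -2.52966105e-01 -8.46189155e-02  4.48101531e-01]
 [ 2.66742961e-01  9.13229327e-01  3.07994137e-01 -8.29142337e-02]
 [-6.35602052e-04 -3.19406238e-01  9.47617671e-01  2.96390032e-01]
 [ 0.00000000e+00  0.00000000e+00  0.00000000e+00  1.00000000e+00]]
```

View pics/w1a.png

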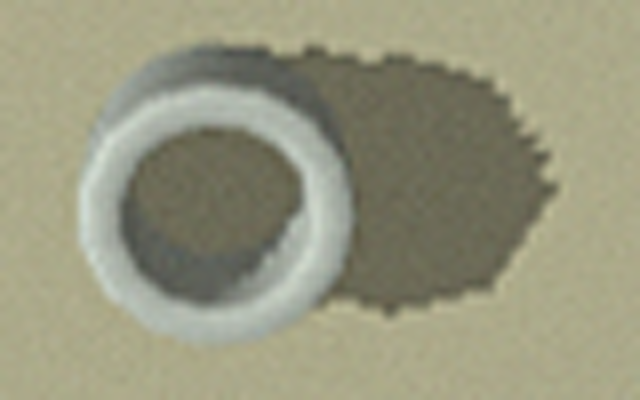

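```bash
python3 - <<'E'
from h import *
W={k:v for k,v in np.load("w1.npz").items()}
print(onz(W,[(225+(216-3.5)/8,165+(214-3.5)/8)],.022))
E
```

```text
[[ 0.47169152 -0.1714903   0.022     ]]
```

Call:
arm_command(
  increments=[
    {"claw":-1,"linear":[0,-0.9,-4],"turn":0},
    {"claw":-1,"linear":[0,-0.9,-9],"turn":0},
    {"claw":-1,"linear":[0,-0.9,-13],"turn":0},
    {"claw":-1,"linear":[0,-0.9,-14.9],"turn":0},
    {"claw":-1,"linear":[0,-0.9,-14.9],"turn":0},
    {"claw":-1,"linear":[0,-0.9,-14.9],"turn":0},
    {"claw":-1,"linear":[0,-0.9,-14.9],"turn":0},
    {"claw":1,"linear":[0,-0.9,-14.9],"turn":0},
    {"claw":1,"linear":[0,-0.9,-14.9],"turn":0},
    {"claw":1,"linear":[0,-0.9,-14.9],"turn":0},
  ],
)

```text
t: 3.95
position: [0.4717, -0.1713, 0.0056]
ee_rot: [-1.324, 1.008, -1.009]
contact_force: [-8.9, 3.4, 31.2]
finger_gap: 0.0331
```

Call:
arm_command(
  increments=[
    {"claw":1,"linear":[0,0,0],"turn":0},
    {"claw":1,"linear":[0,0,0],"turn":0},
    {"claw":1,"linear":[0,0,0],"turn":0},
    {"claw":1,"linear":[0,0,0],"turn":0},
    {"claw":1,"linear":[0,0,2],"turn":0},
    {"claw":1,"linear":[0,0,6],"turn":0},
    {"claw":1,"linear":[0,0,12],"turn":0},
    {"claw":1,"linear":[0,0,16],"turn":0},
    {"claw":1,"linear":[0,0,20],"turn":0},
    {"claw":1,"linear":[0,0,20],"turn":0},
  ],
)

```text
t: 5.2
position: [0.4731, -0.1719, 0.2079]
ee_rot: [-1.321, 1.005, -1.012]
contact_force: [-0.1, 0.5, -0.7]
finger_gap: 0.0328
```

```bash
python3 look.py wrist:w2
```

```text
5.25 [ 0.4721 -0.1713  0.2061] [-1.32277348  1.00679126 -1.0099406 ] [-0.047188    0.74026604 -1.09047681] 0.03309596993728663
```

View pics/w2.png

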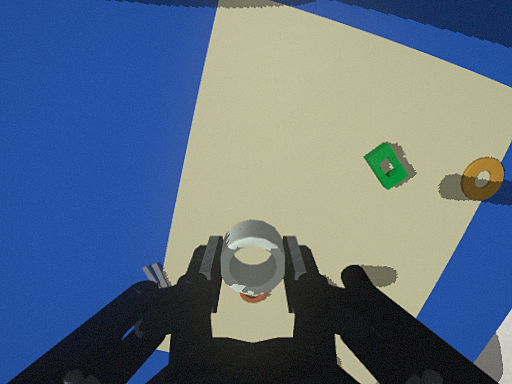

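```bash
python3 - <<'E'
from h import *
W={k:v for k,v in np.load("w2.npz").items()}
crop(W["pixels"],190,200,125,110,6,"pics/w2a.png")
print(W["pose"])
E
```

```text
[[ 0.96381074 -0.25122247 -0.08919713  0.4488666 ]
 [ 0.26655796  0.91313544  0.30843236 -0.09261693]
 [ 0.00396393 -0.32104663  0.94705509  0.34961558]
 [ 0.          0.          0.          1.        ]]
```

View pics/w2a.png

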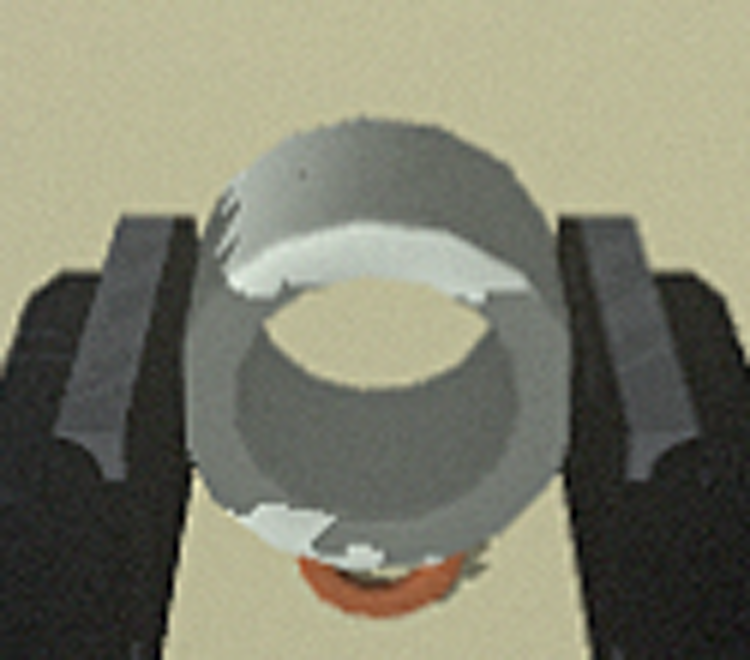

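```bash
python3 - <<'E'
from h import *
from rig import manip
from scipy.spatial.transform import Rotation as Ro
W={k:v for k,v in np.load("w2.npz").items()}
s=manip.observe(); p=np.array(s["position"]); R=Ro.from_rotvec(s["ee_rot"]).as_matrix(); print(R.round(3))
for zt in (0.018,0.0165,-0.004,-0.0055):
  for r in (.018,.012):
    a=np.linspace(0,2*np.pi,5)[:4]
    q=p+(np.c_[r*np.cos(a),np.full(4,-zt),r*np.sin(a)])@R.T
    print(zt,r,((proj(W,q)-[190,200])*6+2.5).round(0).tolist())
E
```

```text
[[ 0.266  0.003  0.964]
 [-0.964  0.     0.266]
 [ 0.    -1.     0.003]]
0.018 0.018 [[386.0, 569.0], [598.0, 395.0], [387.0, 205.0], [175.0, 395.0]]
0.018 0.012 [[386.0, 513.0], [528.0, 395.0], [387.0, 271.0], [245.0, 395.0]]
0.0165 0.018 [[386.0, 558.0], [596.0, 385.0], [387.0, 197.0], [177.0, 385.0]]
0.0165 0.012 [[386.0, 502.0], [526.0, 385.0], [387.0, 262.0], [247.0, 385.0]]
-0.004 0.018 [[385.0, 426.0], [571.0, 268.0], [386.0, 97.0], [199.0, 268.0]]
-0.004 0.012 [[385.0, 375.0], [509.0, 268.0], [385.0, 156.0], [261.0, 268.0]]
-0.0055 0.018 [[385.0, 418.0], [569.0, 260.0], [385.0, 91.0], [201.0, 260.0]]
-0.0055 0.012 [[385.0, 367.0], [508.0, 260.0], [385.0, 149.0], [262.0, 261.0]]
```

Call:
arm_command(
  increments=[
    {"claw":1,"linear":[1.6,5.8,0],"turn":0},
    {"claw":1,"linear":[3.2,11.6,0],"turn":0},
    {"claw":1,"linear":[4.8,17.4,0],"turn":0},
    {"claw":1,"linear":[6.4,23.2,0],"turn":0},
    {"claw":1,"linear":[8,29,0],"turn":0},
    {"claw":1,"linear":[9.4,33.5,0],"turn":0},
    {"claw":1,"linear":[9.9,35.4,0],"turn":0},
    {"claw":1,"linear":[9.9,35.4,0],"turn":0},
    {"claw":1,"linear":[9.9,35.4,0],"turn":0},
    {"claw":1,"linear":[9.9,35.4,0],"turn":0},
  ],
)

```text
t: 6.5
position: [0.5704, 0.1806, 0.2054]
ee_rot: [-1.324, 1.011, -1.011]
contact_force: [0.2, -0.3, -0.3]
finger_gap: 0.0332
```

```bash
python3 look.py wrist:w3
```

```text
6.55 [0.5705 0.181  0.2055] [-1.32341368  1.01068989 -1.0108091 ] [ 0.0062407   0.08522918 -0.16745877] 0.03281545220691484
```

View pics/w3.png

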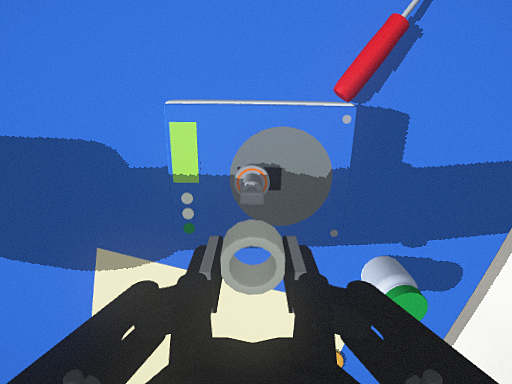

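```bash
python3 - <<'E'
from h import *
W={k:v for k,v in np.load("w3.npz").items()}
crop(W["pixels"],225,155,64,60,10,"pics/w3a.png")
crop(W["pixels"],155,90,210,170,3.8,"pics/w3b.png")
E
```

```text
(no output)
```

View pics/w3a.png

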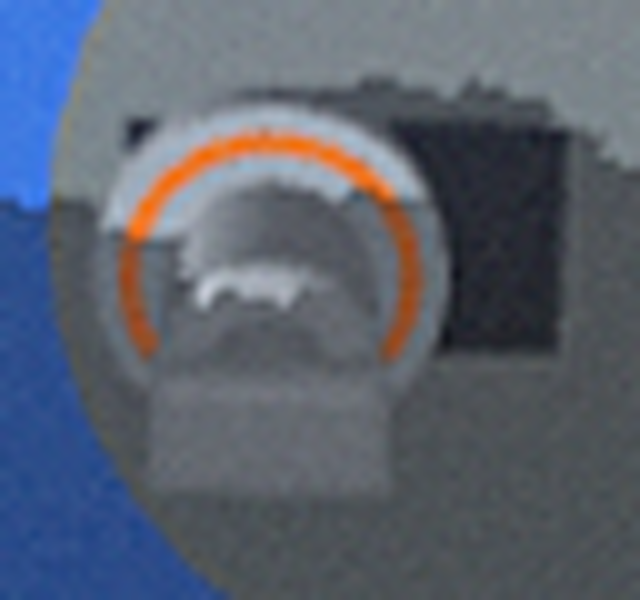

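View pics/w3b.png

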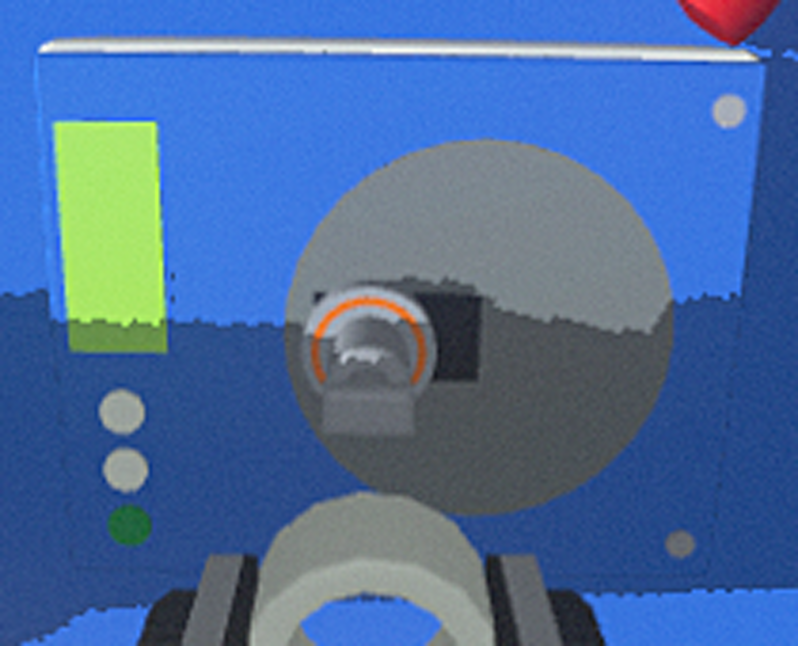

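```bash
python3 - <<'E'
from h import *
from rig import manip
from scipy.spatial.transform import Rotation as Ro
W={k:v for k,v in np.load("w3.npz").items()}
s=manip.observe(); p=np.array(s["position"]); R=Ro.from_rotvec(s["ee_rot"]).as_matrix()
def rel(n,uv,z):
    q=onz(W,[uv],z)[0]; print(n,q.round(4),"tool x,z off mm",((q-p)@R*1000).round(1)[[0,2]])
rel("head",(251.4,198.1),.131); rel("bearing",(251.7,182.4),.086)
b=lambda x,y:(155+(x-1.4)/3.8,90+(y-1.4)/3.8)
A=onz(W,[b(729,111),b(680,544),b(122,411),b(126,469),b(130,525)],.07); print(A.round(4))
d=A[0]-A[1]; print(np.degrees(np.arctan2(-d[0],d[1]))); d=A[2]-A[4]; print(np.degrees(np.arctan2(-d[0],d[1])))
c=onz(W,[b(37,55),b(765,65),b(52,330),b(738,330)],.07); print(c.round(4)); d=c[1]-c[0]; print(np.degrees(np.arctan2(d[1],d[0])))
# held spacer top ring; crop here
crop(W["pixels"],205,210,100,100,7,"pics/w3c.png")
E
```

```text
head [0.5669 0.1844 0.131 ] tool x,z off mm [-4.2 -2.6]
bearing [0.5671 0.1841 0.086 ] tool x,z off mm [-3.9 -2.5]
[[0.6386 0.2642 0.07  ]
 [0.6686 0.148  0.07  ]
 [0.5079 0.1457 0.07  ]
 [0.5123 0.1292 0.07  ]
 [0.5166 0.1127 0.07  ]]
14.478640322176574
14.769967449428941
[[0.4691 0.2318 0.07  ]
 [0.6434 0.2772 0.07  ]
 [0.4854 0.1633 0.07  ]
 [0.6614 0.2115 0.07  ]]
14.596764993146628
```

View pics/w3c.png

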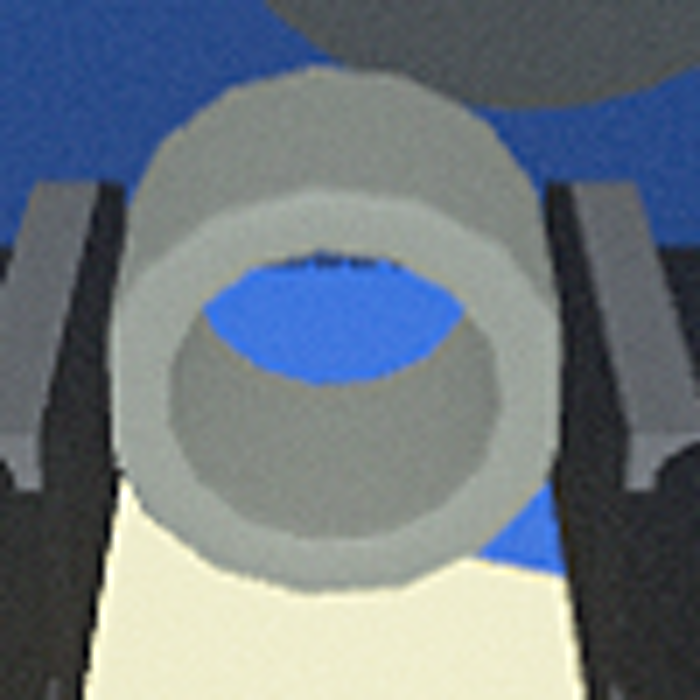

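```bash
python3 - <<'E'
from h import *
from rig import manip
from scipy.spatial.transform import Rotation as Ro
W={k:v for k,v in np.load("w3.npz").items()}
s=manip.observe(); p=np.array(s["position"]); R=Ro.from_rotvec(s["ee_rot"]).as_matrix()
c=lambda x,y:(205+(x-3)/7,210+(y-3)/7)
for h in (.0145,.016,.0175):
  for uv in ((334,396.5),(335,391)):
    q=onz(W,[c(*uv)],p[2]+h)[0]; print(h,((q-p)@R*1000).round(1))
# predicted far bottom outer edge
for h in (.0145,.016,.0175):
  for dx in (0,1,2):
    print(h,dx,[((proj(W,[p+R@np.array([dx/1000+rr,-(h-dz),0])])[0]-[205,210])*7+3).round(0).tolist() for rr,dz in ((-.018,.022),(.012,.022),(-.018,0),(-.012,0),(.012,0),(.018,0))])
E
```

```text
0.0145 [  1.1 -14.5  -1.8]
0.0145 [  0.6 -14.5  -1.7]
0.016 [  0.1 -16.   -1.8]
0.016 [ -0.3 -16.   -1.7]
0.0175 [ -0.8 -17.5  -1.7]
0.0175 [ -1.3 -17.5  -1.7]
0.0145 0 [[356.0, 40.0], [355.0, 361.0], [359.0, 164.0], [359.0, 239.0], [357.0, 519.0], [357.0, 584.0]]
0.0145 1 [[356.0, 52.0], [355.0, 371.0], [359.0, 177.0], [359.0, 252.0], [357.0, 530.0], [357.0, 595.0]]
0.0145 2 [[356.0, 63.0], [355.0, 381.0], [359.0, 189.0], [358.0, 264.0], [357.0, 541.0], [357.0, 606.0]]
0.016 0 [[356.0, 48.0], [355.0, 371.0], [359.0, 174.0], [359.0, 250.0], [357.0, 532.0], [357.0, 597.0]]
0.016 1 [[356.0, 59.0], [355.0, 381.0], [359.0, 186.0], [359.0, 262.0], [357.0, 543.0], [357.0, 608.0]]
0.016 2 [[356.0, 71.0], [355.0, 391.0], [359.0, 199.0], [359.0, 274.0], [357.0, 554.0], [357.0, 618.0]]
0.0175 0 [[356.0, 55.0], [355.0, 381.0], [359.0, 184.0], [359.0, 260.0], [357.0, 544.0], [357.0, 610.0]]
0.0175 1 [[356.0, 67.0], [355.0, 391.0], [359.0, 197.0], [359.0, 273.0], [357.0, 555.0], [357.0, 621.0]]
0.0175 2 [[356.0, 78.0], [355.0, 401.0], [359.0, 209.0], [359.0, 285.0], [357.0, 566.0], [357.0, 631.0]]
```

Call:
arm_command(
  increments=[
    {"claw":1,"linear":[-0.16,0.42,-2],"turn":-0.8},
    {"claw":1,"linear":[-0.16,0.42,-4],"turn":-0.8},
    {"claw":1,"linear":[-0.16,0.42,-5.5],"turn":-0.8},
    {"claw":1,"linear":[-0.16,0.42,-6.4],"turn":-0.8},
    {"claw":1,"linear":[-0.16,0.42,-6.7],"turn":-0.8},
    {"claw":1,"linear":[-0.16,0.42,-6.8],"turn":-0.8},
    {"claw":1,"linear":[-0.16,0.42,-6.8],"turn":-0.8},
    {"claw":1,"linear":[-0.16,0.42,-6.9],"turn":-0.8},
    {"claw":1,"linear":[-0.16,0.42,-6.95],"turn":-0.8},
    {"claw":1,"linear":[-0.16,0.42,-6.95],"turn":-0.8},
  ],
)

```text
t: 7.8
position: [0.5689, 0.1869, 0.1358]
ee_rot: [-1.319, 1.019, -1.019]
contact_force: [-0.1, -0.5, -0.3]
finger_gap: 0.033
```

```bash
python3 look.py wrist:w4 scene:s4; python3 - <<'E'
from h import *
W={k:v for k,v in np.load("w4.npz").items()}
crop(W["pixels"],180,150,140,150,4,"pics/w4a.png")
crop(np.load("s4.npz")["pixels"],270,110,110,100,6,"pics/s4a.png")
E
```

```text
7.85 [0.5689 0.1869 0.1358] [-1.31891719  1.01941491 -1.0194659 ] [-0.15297125 -0.68956823 -0.86350182] 0.033016760870646415
7.9 [0.5689 0.1869 0.1358] [-1.31897221  1.01939759 -1.01949597] [ 0.64437429 -0.27347295 -0.06108262] 0.032740153522135135
```

View pics/w4a.png

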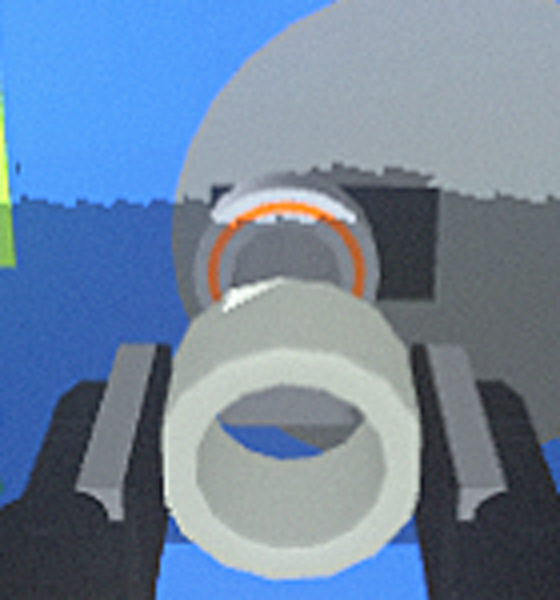

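View pics/s4a.png

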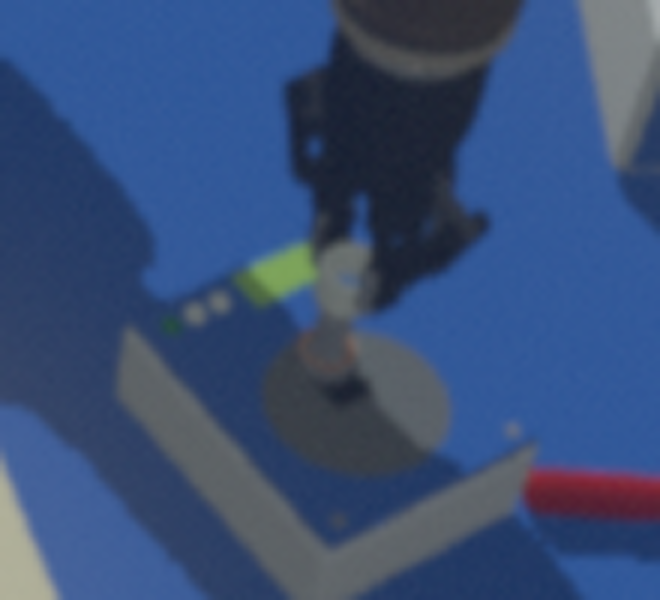

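Call:
arm_command(
  increments=[
    {"claw":1,"linear":[-0.04,-0.17,0],"turn":0},
    {"claw":1,"linear":[-0.04,-0.17,0],"turn":0},
    {"claw":1,"linear":[-0.04,-0.17,-0.02],"turn":0},
    {"claw":1,"linear":[-0.04,-0.17,-0.04],"turn":0},
    {"claw":1,"linear":[-0.04,-0.17,-0.06],"turn":0},
    {"claw":1,"linear":[-0.04,-0.17,-0.08],"turn":0},
    {"claw":1,"linear":[-0.04,-0.17,-0.1],"turn":0},
    {"claw":1,"linear":[-0.04,-0.17,-0.12],"turn":0},
    {"claw":1,"linear":[-0.04,-0.17,-0.14],"turn":0},
    {"claw":1,"linear":[-0.04,-0.17,-0.14],"turn":0},
  ],
)

```text
t: 9.15
position: [0.5685, 0.1852, 0.1344]
ee_rot: [-1.319, 1.019, -1.019]
contact_force: [0.3, -0.0, -0.5]
finger_gap: 0.033
```

Call:
arm_command(
  increments=[
    {"claw":1,"linear":[0,0,-0.05],"turn":0},
    {"claw":1,"linear":[0,0,-0.1],"turn":0},
    {"claw":1,"linear":[0,0,-0.15],"turn":0},
    {"claw":1,"linear":[0,0,-0.2],"turn":0},
    {"claw":1,"linear":[0,0,-0.25],"turn":0},
    {"claw":1,"linear":[0,0,-0.3],"turn":0},
    {"claw":1,"linear":[0,0,-0.35],"turn":0},
    {"claw":1,"linear":[0,0,-0.4],"turn":0},
    {"claw":1,"linear":[0,0,-0.4],"turn":0},
    {"claw":1,"linear":[0,0,-0.4],"turn":0},
  ],
)

```text
t: 10.4
position: [0.5685, 0.1852, 0.1304]
ee_rot: [-1.319, 1.019, -1.02]
contact_force: [0.7, 0.4, -0.8]
finger_gap: 0.0332
```

Past the head rim. Continue to just above the shoulder and through it slowly.

Call:
arm_command(
  increments=[
    {"claw":1,"linear":[0,0,-0.3],"turn":0},
    {"claw":1,"linear":[0,0,-0.6],"turn":0},
    {"claw":1,"linear":[0,0,-0.8],"turn":0},
    {"claw":1,"linear":[0,0,-0.9],"turn":0},
    {"claw":1,"linear":[0,0,-0.95],"turn":0},
    {"claw":1,"linear":[0,0,-1.0],"turn":0},
    {"claw":1,"linear":[0,0,-1.05],"turn":0},
    {"claw":1,"linear":[0,0,-1.1],"turn":0},
    {"claw":1,"linear":[0,0,-1.1],"turn":0},
    {"claw":1,"linear":[0,0,-1.1],"turn":0},
  ],
)

```text
t: 11.65
position: [0.5685, 0.1852, 0.1194]
ee_rot: [-1.319, 1.019, -1.019]
contact_force: [0.1, -0.4, -0.4]
finger_gap: 0.033
```

Call:
arm_command(
  increments=[
    {"claw":1,"linear":[0,0,-0.05],"turn":0},
    {"claw":1,"linear":[0,0,-0.1],"turn":0},
    {"claw":1,"linear":[0,0,-0.15],"turn":0},
    {"claw":1,"linear":[0,0,-0.2],"turn":0},
    {"claw":1,"linear":[0,0,-0.25],"turn":0},
    {"claw":1,"linear":[0,0,-0.3],"turn":0},
    {"claw":1,"linear":[0,0,-0.3],"turn":0},
    {"claw":1,"linear":[0,0,-0.3],"turn":0},
    {"claw":1,"linear":[0,0,-0.3],"turn":0},
    {"claw":1,"linear":[0,0,-0.3],"turn":0},
  ],
)

```text
t: 12.9
position: [0.5685, 0.1852, 0.1164]
ee_rot: [-1.319, 1.019, -1.019]
contact_force: [0.6, 0.4, 0.1]
finger_gap: 0.0326
```

Call:
arm_command(
  increments=[
    {"claw":1,"linear":[0,0,-0.4],"turn":0},
    {"claw":1,"linear":[0,0,-0.9],"turn":0},
    {"claw":1,"linear":[0,0,-1.4],"turn":0},
    {"claw":1,"linear":[0,0,-1.8],"turn":0},
    {"claw":1,"linear":[0,0,-2.1],"turn":0},
    {"claw":1,"linear":[0,0,-2.25],"turn":0},
    {"claw":1,"linear":[0,0,-2.35],"turn":0},
    {"claw":1,"linear":[0,0,-2.45],"turn":0},
    {"claw":1,"linear":[0,0,-2.55],"turn":0},
    {"claw":1,"linear":[0,0,-2.55],"turn":0},
  ],
)

```text
t: 14.15
position: [0.5687, 0.1852, 0.0912]
ee_rot: [-1.319, 1.019, -1.02]
contact_force: [-0.8, 0.4, 3.1]
finger_gap: 0.0329
```

Call:
arm_command(
  increments=[
    {"claw":-1,"linear":[0,0,0],"turn":0},
    {"claw":-1,"linear":[0,0,0],"turn":0},
    {"claw":-1,"linear":[0,0,0],"turn":0},
    {"claw":-1,"linear":[0,0,0],"turn":0},
    {"claw":-1,"linear":[0,0,0],"turn":0},
    {"claw":-1,"linear":[0,0,1],"turn":0},
    {"claw":-1,"linear":[0,0,3],"turn":0},
    {"claw":-1,"linear":[0,0,6],"turn":0},
    {"claw":-1,"linear":[0,0,10],"turn":0},
    {"claw":-1,"linear":[0,0,13],"turn":0},
  ],
)

```text
t: 15.4
position: [0.5689, 0.185, 0.2233]
ee_rot: [-1.317, 1.019, -1.02]
contact_force: [0.2, -0.2, 0.7]
finger_gap: 0.0857
```

```bash
python3 look.py wrist:w5; python3 - <<'E'
from h import *
W={k:v for k,v in np.load("w5.npz").items()}
crop(W["pixels"],180,100,160,130,5,"pics/w5a.png")
E
```

```text
15.45 [0.5707 0.1852 0.227 ] [-1.3128422   1.01641664 -1.0216919 ] [ 1.86649366 -1.14982488  3.25594024] 0.08538377525825912
```

View pics/w5a.png

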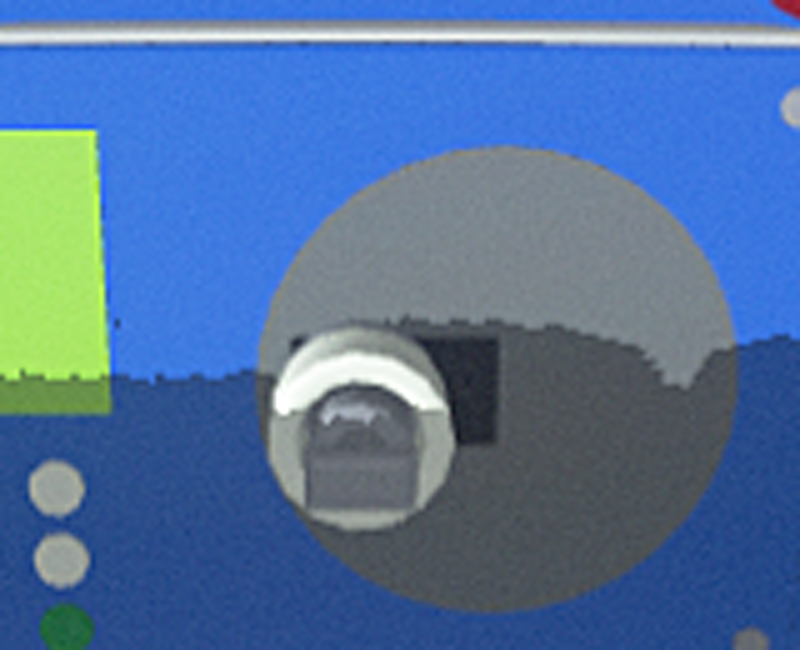

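Call:
arm_command(
  increments=[
    {"claw":-1,"linear":[-0.5,-6,0],"turn":0},
    {"claw":-1,"linear":[-1,-12,0],"turn":0},
    {"claw":-1,"linear":[-1.5,-18,0],"turn":0},
    {"claw":-1,"linear":[-2,-24,0],"turn":0},
    {"claw":-1,"linear":[-2.5,-30,-1],"turn":0},
    {"claw":-1,"linear":[-3,-36,-2],"turn":0},
    {"claw":-1,"linear":[-3.6,-42,-4],"turn":0},
    {"claw":-1,"linear":[-4.2,-48,-6],"turn":0},
    {"claw":-1,"linear":[-4.6,-53.5,-8],"turn":0},
    {"claw":-1,"linear":[-4.6,-53.5,-8],"turn":0},
  ],
)

```text
t: 16.7
position: [0.519, -0.3557, 0.1401]
ee_rot: [-1.32, 1.027, -1.026]
contact_force: [0.8, 1.6, 0.0]
finger_gap: 0.0858
```

Call:
arm_command(
  increments=[
    {"claw":-1,"linear":[0,0,-1],"turn":0},
    {"claw":-1,"linear":[0,0,-2],"turn":0},
    {"claw":-1,"linear":[0,0,-3],"turn":0},
    {"claw":-1,"linear":[0,0,-3],"turn":0},
    {"claw":-1,"linear":[0,0,-3],"turn":0},
    {"claw":-1,"linear":[0,0,-3],"turn":0},
    {"claw":-1,"linear":[0,0,-3],"turn":0},
    {"claw":-1,"linear":[0,0,-3],"turn":0},
    {"claw":-1,"linear":[0,0,-3],"turn":0},
    {"claw":-1,"linear":[0,0,-3],"turn":0},
  ],
)

```text
t: 17.95
position: [0.5225, -0.3498, 0.1109]
ee_rot: [-1.319, 1.019, -1.02]
contact_force: [-0.4, 0.4, -0.1]
finger_gap: 0.0853
```

```bash
python3 look.py wrist:w6; python3 - <<'E'
from h import *
from rig import manip
W={k:v for k,v in np.load("w6.npz").items()}
H=cv2.cvtColor(W["pixels"],cv2.COLOR_BGR2HSV)
m=cv2.inRange(H[:330],(3,100,60),(14,255,255))
k=max(cv2.findContours(m,cv2.RETR_EXTERNAL,cv2.CHAIN_APPROX_NONE)[0],key=cv2.contourArea)
e=cv2.fitEllipse(k); print(e,onz(W,[e[0]],.004))
crop(W["pixels"],0,0,512,384,1.5,"pics/w6a.png")
E
```

```text
18.0 [ 0.5225 -0.3498  0.1109] [-1.31902186  1.01941307 -1.01951725] [ 0.04269258  0.78936904 -0.3052004 ] 0.08539691649829795
((253.86990356445312, 192.03233337402344), (41.53752899169922, 43.81000518798828), 97.2153091430664) [[ 0.52257168 -0.35107818  0.004     ]]
```

View pics/w6a.png

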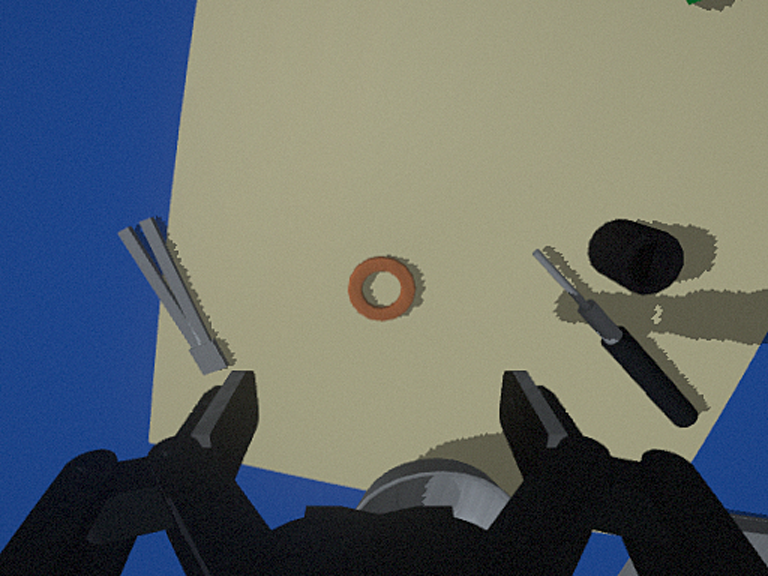

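Call:
arm_command(
  increments=[
    {"claw":-1,"linear":[0.1,-0.1,-4],"turn":0},
    {"claw":-1,"linear":[0.1,-0.1,-8],"turn":0},
    {"claw":-1,"linear":[0.1,-0.1,-10],"turn":0},
    {"claw":-1,"linear":[0.1,-0.1,-11],"turn":0},
    {"claw":-1,"linear":[0.1,-0.1,-11.05],"turn":0},
    {"claw":-1,"linear":[0.1,-0.1,-11.05],"turn":0},
    {"claw":1,"linear":[0.1,-0.1,-11.05],"turn":0},
    {"claw":1,"linear":[0.1,-0.1,-11.05],"turn":0},
    {"claw":1,"linear":[0.1,-0.1,-11.05],"turn":0},
    {"claw":1,"linear":[0.1,-0.1,-11.05],"turn":0},
  ],
)

```text
t: 19.25
position: [0.5238, -0.3509, 0.0015]
ee_rot: [-1.318, 1.019, -1.02]
contact_force: [-1.8, 3.2, 10.9]
finger_gap: 0.0376
```

Call:
arm_command(
  increments=[
    {"claw":1,"linear":[0,0,0],"turn":0},
    {"claw":1,"linear":[0,0,0],"turn":0},
    {"claw":1,"linear":[0,0,0],"turn":0},
    {"claw":1,"linear":[0,0,1],"turn":0},
    {"claw":1,"linear":[0,0,3],"turn":0},
    {"claw":1,"linear":[0,0,7],"turn":0},
    {"claw":1,"linear":[0,0,12],"turn":0},
    {"claw":1,"linear":[0,0,17],"turn":0},
    {"claw":1,"linear":[0,0,20],"turn":0},
    {"claw":1,"linear":[0,0,20],"turn":0},
  ],
)

```text
t: 20.5
position: [0.5245, -0.3521, 0.2042]
ee_rot: [-1.318, 1.015, -1.024]
contact_force: [0.3, -0.0, -1.2]
finger_gap: 0.0376
```

```bash
python3 look.py wrist:w7; python3 - <<'E'
from h import *
W={k:v for k,v in np.load("w7.npz").items()}
crop(W["pixels"],180,190,150,120,5,"pics/w7a.png")
E
```

```text
20.55 [ 0.5239 -0.3512  0.2022] [-1.31824874  1.01705029 -1.02175141] [-0.32010684  0.90484649 -1.09248107] 0.037805034065183186
```

View pics/w7a.png

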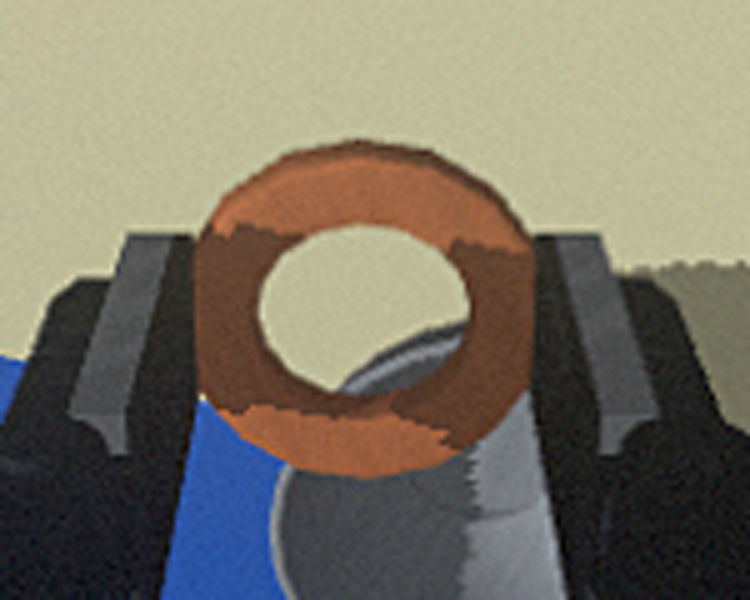

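```bash
python3 - <<'E'
from h import *
from rig import manip
from scipy.spatial.transform import Rotation as Ro
W={k:v for k,v in np.load("w7.npz").items()}
s=manip.observe(); p=np.array(s["position"]); R=Ro.from_rotvec(s["ee_rot"]).as_matrix()
c=lambda x,y:(180+(x-2)/5,190+(y-2)/5)
for h in (.0035,.0045,.0055):
    for r in (-.021,-.012,0,.012,.021): print(h,r,((proj(W,[p+R@np.array([r,-h,0])])[0]-[180,190])*5+2).round(0).tolist())
E
```

```text
0.0035 -0.021 [375.0, 131.0]
0.0035 -0.012 [375.0, 207.0]
0.0035 0 [375.0, 304.0]
0.0035 0.012 [374.0, 395.0]
0.0035 0.021 [374.0, 461.0]
0.0045 -0.021 [375.0, 134.0]
0.0045 -0.012 [375.0, 211.0]
0.0045 0 [375.0, 308.0]
0.0045 0.012 [374.0, 400.0]
0.0045 0.021 [374.0, 466.0]
0.0055 -0.021 [375.0, 138.0]
0.0055 -0.012 [375.0, 215.0]
0.0055 0 [375.0, 313.0]
0.0055 0.012 [374.0, 406.0]
0.0055 0.021 [374.0, 472.0]
```

Call:
arm_command(
  increments=[
    {"claw":1,"linear":[0.5,6,0],"turn":0},
    {"claw":1,"linear":[1,12,0],"turn":0},
    {"claw":1,"linear":[1.5,18,0],"turn":0},
    {"claw":1,"linear":[2,24,0],"turn":0},
    {"claw":1,"linear":[2.5,30,0],"turn":0},
    {"claw":1,"linear":[3,36,0],"turn":0},
    {"claw":1,"linear":[3.4,42,0],"turn":0},
    {"claw":1,"linear":[3.9,48,0],"turn":0},
    {"claw":1,"linear":[4.4,53.7,0],"turn":0},
    {"claw":1,"linear":[4.4,53.7,-1],"turn":0},
  ],
)

```text
t: 21.8
position: [0.5665, 0.1926, 0.189]
ee_rot: [-1.322, 1.014, -1.011]
contact_force: [-0.8, -1.5, -1.3]
finger_gap: 0.0371
```

Call:
arm_command(
  increments=[
    {"claw":1,"linear":[0,0,-1],"turn":0},
    {"claw":1,"linear":[0,0,-3],"turn":0},
    {"claw":1,"linear":[0,0,-4.4],"turn":0},
    {"claw":1,"linear":[0,0,-5.4],"turn":0},
    {"claw":1,"linear":[0,0,-5.4],"turn":0},
    {"claw":1,"linear":[0,0,-5.4],"turn":0},
    {"claw":1,"linear":[0,0,-5.4],"turn":0},
    {"claw":1,"linear":[0,0,-5.4],"turn":0},
    {"claw":1,"linear":[0,0,-5.4],"turn":0},
    {"claw":1,"linear":[0,0,-5.4],"turn":0},
  ],
)

```text
t: 23.05
position: [0.5675, 0.1863, 0.1364]
ee_rot: [-1.319, 1.019, -1.019]
contact_force: [-0.3, -0.3, -0.3]
finger_gap: 0.0377
```

```bash
python3 look.py wrist:w8; python3 - <<'E'
from h import *
W={k:v for k,v in np.load("w8.npz").items()}
crop(W["pixels"],180,170,150,130,5,"pics/w8a.png")
E
```

```text
23.1 [0.5675 0.1862 0.1364] [-1.3189681   1.01939611 -1.01946662] [ 0.52654421  0.15227435 -0.61099547] 0.037520008686485674
```

View pics/w8a.png

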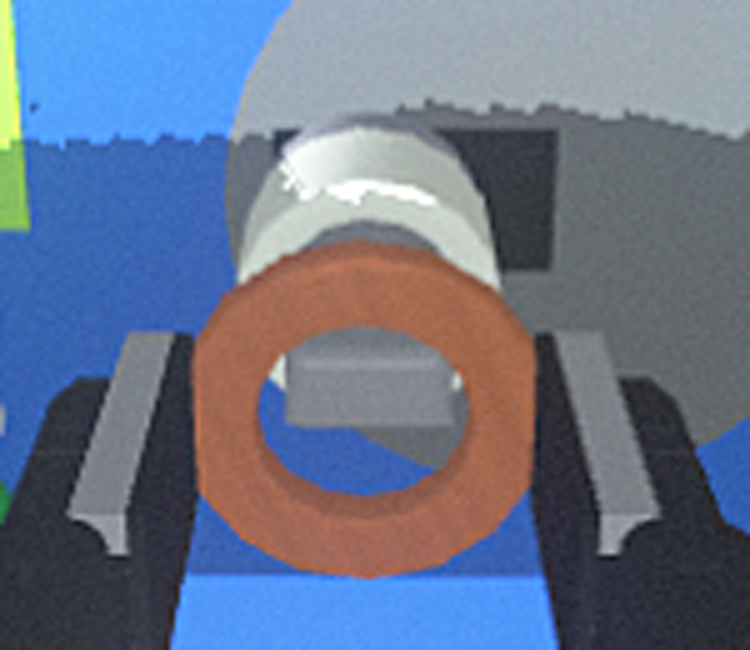

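Call:
arm_command(
  increments=[
    {"claw":1,"linear":[0.07,0.05,0],"turn":0},
    {"claw":1,"linear":[0.07,0.05,-0.2],"turn":0},
    {"claw":1,"linear":[0.07,0.05,-0.3],"turn":0},
    {"claw":1,"linear":[0.07,0.05,-0.35],"turn":0},
    {"claw":1,"linear":[0.07,0.05,-0.4],"turn":0},
    {"claw":1,"linear":[0.07,0.05,-0.42],"turn":0},
    {"claw":1,"linear":[0.07,0.05,-0.44],"turn":0},
    {"claw":1,"linear":[0.07,0.05,-0.46],"turn":0},
    {"claw":1,"linear":[0.07,0.05,-0.48],"turn":0},
    {"claw":1,"linear":[0.07,0.05,-0.48],"turn":0},
  ],
)

```text
t: 24.35
position: [0.5682, 0.1867, 0.1316]
ee_rot: [-1.319, 1.019, -1.019]
contact_force: [1.0, 1.1, -0.1]
finger_gap: 0.0373
```

Call:
arm_command(
  increments=[
    {"claw":1,"linear":[0,0,-0.05],"turn":0},
    {"claw":1,"linear":[0,0,-0.1],"turn":0},
    {"claw":1,"linear":[0,0,-0.12],"turn":0},
    {"claw":1,"linear":[0,0,-0.14],"turn":0},
    {"claw":1,"linear":[0,0,-0.16],"turn":0},
    {"claw":1,"linear":[0,0,-0.18],"turn":0},
    {"claw":1,"linear":[0,0,-0.2],"turn":0},
    {"claw":1,"linear":[0,0,-0.22],"turn":0},
    {"claw":1,"linear":[0,0,-0.22],"turn":0},
    {"claw":1,"linear":[0,0,-0.22],"turn":0},
  ],
)

```text
t: 25.6
position: [0.5682, 0.1867, 0.1294]
ee_rot: [-1.319, 1.019, -1.02]
contact_force: [0.9, 0.6, -0.7]
finger_gap: 0.0374
```

Call:
arm_command(
  increments=[
    {"claw":1,"linear":[0,0,-0.3],"turn":0},
    {"claw":1,"linear":[0,0,-0.6],"turn":0},
    {"claw":1,"linear":[0,0,-0.9],"turn":0},
    {"claw":1,"linear":[0,0,-1.1],"turn":0},
    {"claw":1,"linear":[0,0,-1.2],"turn":0},
    {"claw":1,"linear":[0,0,-1.28],"turn":0},
    {"claw":1,"linear":[0,0,-1.36],"turn":0},
    {"claw":1,"linear":[0,0,-1.44],"turn":0},
    {"claw":1,"linear":[0,0,-1.5],"turn":0},
    {"claw":1,"linear":[0,0,-1.5],"turn":0},
  ],
)

```text
t: 26.85
position: [0.5682, 0.1867, 0.1144]
ee_rot: [-1.319, 1.019, -1.019]
contact_force: [0.6, 0.3, -0.4]
finger_gap: 0.0375
```

Call:
arm_command(
  increments=[
    {"claw":1,"linear":[0,0,-0.1],"turn":0},
    {"claw":1,"linear":[0,0,-0.2],"turn":0},
    {"claw":1,"linear":[0,0,-0.3],"turn":0},
    {"claw":1,"linear":[0,0,-0.35],"turn":0},
    {"claw":1,"linear":[0,0,-0.4],"turn":0},
    {"claw":1,"linear":[0,0,-0.45],"turn":0},
    {"claw":1,"linear":[0,0,-0.5],"turn":0},
    {"claw":1,"linear":[0,0,-0.55],"turn":0},
    {"claw":1,"linear":[0,0,-0.55],"turn":0},
    {"claw":1,"linear":[0,0,-0.55],"turn":0},
  ],
)

```text
t: 28.1
position: [0.5683, 0.1867, 0.109]
ee_rot: [-1.319, 1.019, -1.02]
contact_force: [-1.1, -0.7, 3.2]
finger_gap: 0.0376
```

Call:
arm_command(
  increments=[
    {"claw":-1,"linear":[0,0,0],"turn":0},
    {"claw":-1,"linear":[0,0,0],"turn":0},
    {"claw":-1,"linear":[0,0,0],"turn":0},
    {"claw":-1,"linear":[0,0,0],"turn":0},
    {"claw":-1,"linear":[0,0,0],"turn":0},
    {"claw":-1,"linear":[0,0,1],"turn":0},
    {"claw":-1,"linear":[0,0,3],"turn":0},
    {"claw":-1,"linear":[0,0,6],"turn":0},
    {"claw":-1,"linear":[0,0,10],"turn":0},
    {"claw":-1,"linear":[0,0,11],"turn":0},
  ],
)

```text
t: 29.35
position: [0.5697, 0.1867, 0.2221]
ee_rot: [-1.315, 1.017, -1.021]
contact_force: [-0.4, -0.1, 0.5]
finger_gap: 0.0855
```

```bash
python3 look.py wrist:w9; python3 - <<'E'
from h import *
W={k:v for k,v in np.load("w9.npz").items()}
crop(W["pixels"],180,100,160,130,5,"pics/w9a.png")
E
```

```text
29.4 [0.5695 0.1868 0.222 ] [-1.31504186  1.01738394 -1.02053938] [ 0.71288267 -0.05644946  0.5049924 ] 0.08535490120182208
```

View pics/w9a.png

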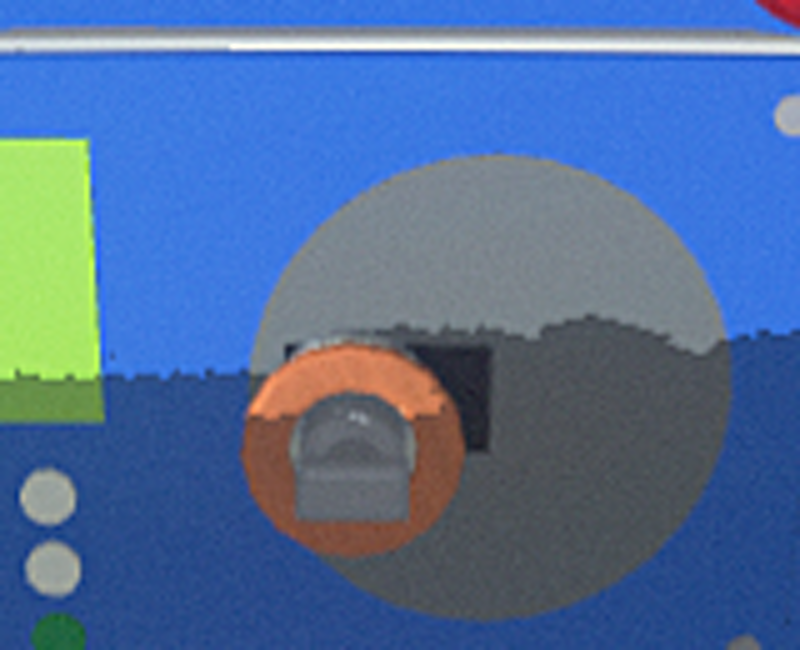

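Call:
arm_command(
  increments=[
    {"claw":-1,"linear":[1,-5.5,0],"turn":9},
    {"claw":-1,"linear":[2,-11,0],"turn":18},
    {"claw":-1,"linear":[3,-17,0],"turn":27},
    {"claw":-1,"linear":[4,-23,-1],"turn":36},
    {"claw":-1,"linear":[5,-28,-4],"turn":39.4},
    {"claw":-1,"linear":[6.2,-31.2,-7],"turn":39.4},
    {"claw":-1,"linear":[6.2,-31.2,-10],"turn":39.4},
    {"claw":-1,"linear":[6.2,-31.2,-10],"turn":39.4},
    {"claw":-1,"linear":[6.2,-31.2,-10],"turn":39.4},
    {"claw":-1,"linear":[6.2,-31.2,-10],"turn":39.4},
  ],
)

```text
t: 30.65
position: [0.631, -0.1248, 0.1203]
ee_rot: [-1.514, 0.49, -0.493]
contact_force: [-0.5, 0.0, 0.4]
finger_gap: 0.0855
```

```bash
python3 look.py wrist:w10; python3 - <<'E'
from h import *
W={k:v for k,v in np.load("w10.npz").items()}
crop(W["pixels"],180,120,150,130,5,"pics/w10a.png")
E
```

```text
30.7 [ 0.631  -0.1248  0.1202] [-1.51370693  0.48969958 -0.4928107 ] [-0.41499284 -0.23738917  0.02211574] 0.08559919300393791
```

View pics/w10.png

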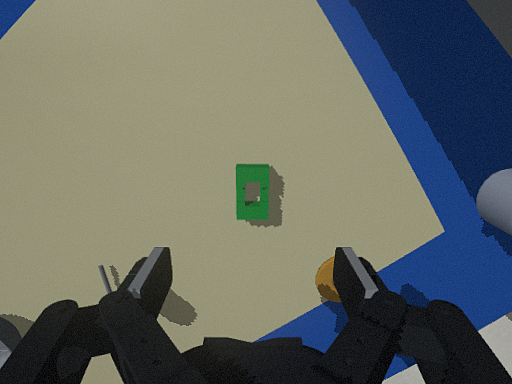

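View pics/w10a.png

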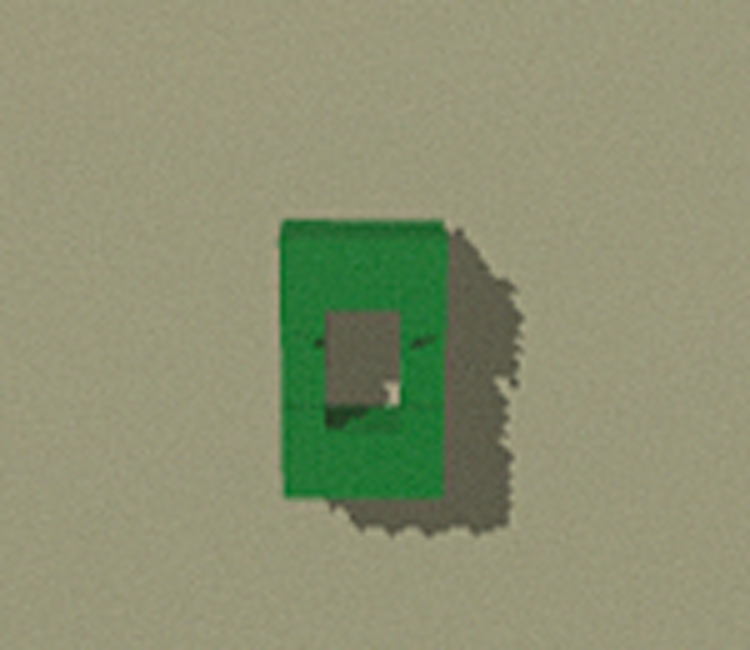

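```bash
python3 - <<'E'
from h import *
from rig import manip
from scipy.spatial.transform import Rotation as Ro
W={k:v for k,v in np.load("w10.npz").items()}
s=manip.observe(); p=np.array(s["position"]); R=Ro.from_rotvec(s["ee_rot"]).as_matrix(); print(R.round(3), np.degrees(np.arctan2(R[1,2],R[0,2])))
f=lambda x,y:onz(W,[(180+(x-2)/5,120+(y-2)/5)],.016)[0]
for n,uv in dict(c=(363.5,367),tl=(281,236),tr=(446,236),bl=(284,498),br=(443,497),slot_t=(363,312),slot_b=(363,427)).items():
    q=f(*uv); print(n,q.round(4),((q-p)@R*1000).round(1)[[0,2]])
E
```

```text
[[ 0.81   0.002  0.587]
 [-0.587  0.     0.81 ]
 [ 0.002 -1.     0.001]] 54.05155195933964
c [ 0.6308 -0.1258  0.016 ] [ 0.2 -1. ]
tl [ 0.6025 -0.1232  0.016 ] [-24.2 -15.6]
tr [ 0.6196 -0.0997  0.016 ] [-24.2  13.5]
bl [ 0.6431 -0.1531  0.016 ] [ 26.2 -15.9]
br [ 0.6604 -0.1288  0.016 ] [26. 14.]
slot_t [ 0.6223 -0.1197  0.016 ] [-10.2  -1.1]
slot_b [ 0.6402 -0.1327  0.016 ] [11.9 -1.1]
```

Call:
arm_command(
  increments=[
    {"claw":-1,"linear":[0.04,-0.03,-4],"turn":0},
    {"claw":-1,"linear":[0.04,-0.03,-8],"turn":0},
    {"claw":-1,"linear":[0.04,-0.03,-10.5],"turn":0},
    {"claw":-1,"linear":[0.04,-0.03,-11.6],"turn":0},
    {"claw":-1,"linear":[0.04,-0.03,-11.6],"turn":0},
    {"claw":-1,"linear":[0.04,-0.03,-11.6],"turn":0},
    {"claw":1,"linear":[0.04,-0.03,-11.6],"turn":0},
    {"claw":1,"linear":[0.04,-0.03,-11.6],"turn":0},
    {"claw":1,"linear":[0.04,-0.03,-11.6],"turn":0},
    {"claw":1,"linear":[0.04,-0.03,-11.6],"turn":0},
  ],
)

```text
t: 31.95
position: [0.631, -0.1257, 0.0034]
ee_rot: [-1.514, 0.491, -0.493]
contact_force: [-0.5, 1.0, 4.8]
finger_gap: 0.0285
```

Call:
arm_command(
  increments=[
    {"claw":1,"linear":[0,0,0],"turn":0},
    {"claw":1,"linear":[0,0,0],"turn":0},
    {"claw":1,"linear":[0,0,0],"turn":0},
    {"claw":1,"linear":[0,0,1],"turn":0},
    {"claw":1,"linear":[0,0,3],"turn":0},
    {"claw":1,"linear":[0,0,7],"turn":0},
    {"claw":1,"linear":[0,0,12],"turn":0},
    {"claw":1,"linear":[0,0,17],"turn":0},
    {"claw":1,"linear":[0,0,20],"turn":0},
    {"claw":1,"linear":[0,0,20],"turn":0},
  ],
)

```text
t: 33.2
position: [0.6321, -0.1263, 0.207]
ee_rot: [-1.513, 0.487, -0.497]
contact_force: [-0.4, -0.1, -0.2]
finger_gap: 0.0286
```

```bash
python3 look.py wrist:w11; python3 - <<'E'
from h import *
W={k:v for k,v in np.load("w11.npz").items()}
crop(W["pixels"],180,190,150,120,5,"pics/w11a.png")
E
```

```text
33.25 [ 0.6311 -0.1258  0.2049] [-1.51333748  0.48967577 -0.49424412] [ 0.27342538 -0.77298715 -0.59800335] 0.028501905394548777
```

View pics/w11a.png

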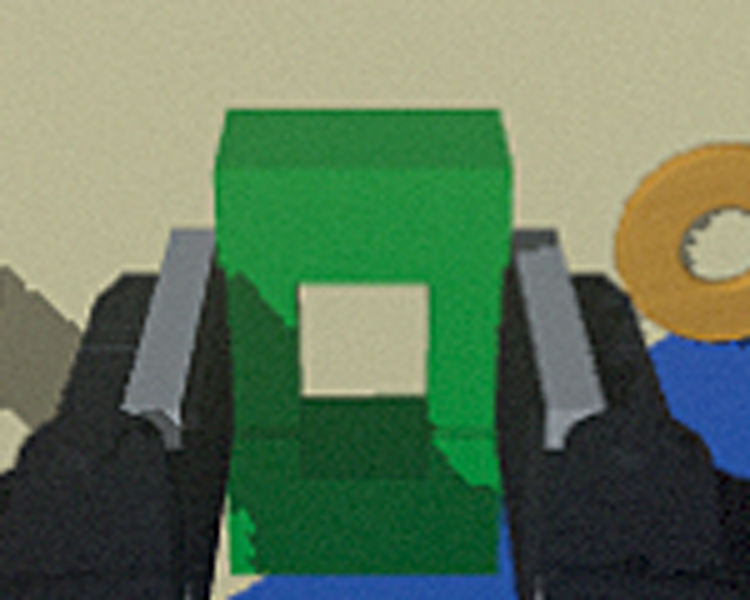

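```bash
cat > rp.py <<'E'
import sys
from h import *
from scipy.spatial.transform import Rotation as Ro
from rig import manip
def run(n,x0,y0,k,hs,rs):
    W={k_:v for k_,v in np.load(n+".npz").items()}
    s=manip.observe(); p=np.array(s["position"]); R=Ro.from_rotvec(s["ee_rot"]).as_matrix()
    for h in hs:
        for r in rs: print(h,r,((proj(W,[p+R@np.array([r,-h,0])])[0]-[x0,y0])*k+(k-1)/2).round(0).tolist())
E
python3 - <<'E'
from rp import *
run("w11",180,190,5,(.0125,.0035-.004*2),(-.025,-.012,0,.012,.025))
from rig import manip
print(np.degrees(np.arctan2(*Ro.from_rotvec(manip.observe()["ee_rot"]).as_matrix()[[1,0],2])))
E
```

```text
0.0125 -0.025 [372.0, 138.0]
0.0125 -0.012 [372.0, 253.0]
0.0125 0 [371.0, 354.0]
0.0125 0.012 [371.0, 449.0]
0.0125 0.025 [371.0, 546.0]
-0.0045000000000000005 -0.025 [371.0, 76.0]
-0.0045000000000000005 -0.012 [371.0, 182.0]
-0.0045000000000000005 0 [371.0, 275.0]
-0.0045000000000000005 0.012 [370.0, 363.0]
-0.0045000000000000005 0.025 [370.0, 454.0]
53.99869628564663
```

```bash
python3 - <<'E'
from rp import *
W={k_:v for k_,v in np.load("w11.npz").items()}; P=W["pose"]
s=manip.observe(); p=np.array(s["position"]); R=Ro.from_rotvec(s["ee_rot"]).as_matrix()
for h in (.0105,.0125):
  for r in (-.025,0,.025):
    q=p+R@np.array([r,-h,0]); print(h,r,((q-P[:3,3])@P[:3,:3]).round(4))
# PnP of the four outer top corners + slot
obj=np.array([[-.025,0,-.015],[-.025,0,.015],[.025,0,-.015],[.025,0,.015],[-.012,0,-.007],[-.012,0,.007]])
img=np.array([(217,168),(512,168),(231,575),(498,573),(299,284),(430,284)])
uv=np.array([180,190])+(img-2)/5.
ok,rv,tv=cv2.solvePnP(obj,uv,W["camera_matrix"],W["distortion"])
Rc=cv2.Rodrigues(rv)[0]; D=np.diag([1,-1,-1.])
Rw=P[:3,:3]@D@Rc; tw=P[:3,:3]@D@tv.ravel()+P[:3,3]
print("in tool:",(R.T@(tw-p)*1000).round(1)); print((R.T@Rw).round(3))
E
```

```text
0.0105 -0.025 [ 0.0009 -0.0119 -0.1448]
0.0105 0 [ 0.0009 -0.0355 -0.1529]
0.0105 0.025 [ 0.0008 -0.0592 -0.1609]
0.0125 -0.025 [ 0.0009 -0.0125 -0.1429]
0.0125 0 [ 0.0009 -0.0362 -0.151 ]
0.0125 0.025 [ 0.0008 -0.0598 -0.159 ]
in tool: [  3.9 -12.   -0.7]
[[ 1.     0.024 -0.   ]
 [-0.024  1.     0.006]
 [ 0.001 -0.006  1.   ]]
```

```bash
python3 - <<'E'
from rp import *
W={k_:v for k_,v in np.load("w11.npz").items()}
s=manip.observe(); p=np.array(s["position"]); R=Ro.from_rotvec(s["ee_rot"]).as_matrix()
for y in (-.002,-.001,0,.001):
  for z in (-.0143,.0143): print(y,z,((proj(W,[p+R@np.array([-.011,y,z])])[0]-[180,190])*5+2).round(0))
E
for i in 0; do python3 look.py scene:s11 top:t11; done; python3 - <<'E'
from h import *
crop(np.load("s11.npz")["pixels"],210,120,120,110,6,"pics/s11a.png")
E
```

```text
-0.002 -0.0143 [241. 216.]
-0.002 0.0143 [501. 216.]
-0.001 -0.0143 [242. 212.]
-0.001 0.0143 [500. 212.]
0 -0.0143 [243. 207.]
0 0.0143 [499. 208.]
0.001 -0.0143 [243. 203.]
0.001 0.0143 [499. 204.]
33.3 [ 0.6304 -0.1255  0.2034] [-1.51379297  0.49151803 -0.49236188] [-0.29522332  0.41510892 -0.5292341 ] 0.028474461867192234
33.35 [ 0.63   -0.1253  0.2026] [-1.51412967  0.49269114 -0.49120286] [ 0.28938375 -0.21704388  0.33489763] 0.028156950680013445
```

View pics/s11a.png

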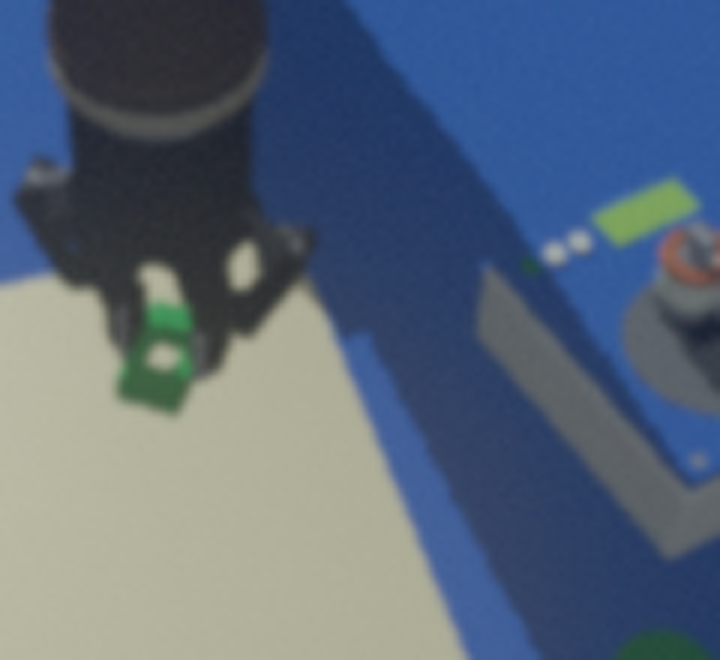

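Call:
arm_command(
  increments=[
    {"claw":1,"linear":[-1,5.5,0],"turn":9},
    {"claw":1,"linear":[-2.2,11,0],"turn":18},
    {"claw":1,"linear":[-3.4,17,0],"turn":27},
    {"claw":1,"linear":[-4.6,23,0],"turn":36},
    {"claw":1,"linear":[-5.6,28,0],"turn":45},
    {"claw":1,"linear":[-6.2,31.1,0],"turn":50.6},
    {"claw":1,"linear":[-6.2,31.1,-2.5],"turn":50.6},
    {"claw":1,"linear":[-6.2,31.1,-5],"turn":50.6},
    {"claw":1,"linear":[-6.2,31.1,-5],"turn":50.6},
    {"claw":1,"linear":[-6.2,31.1,-5],"turn":50.6},
  ],
)

```text
t: 34.6
position: [0.5692, 0.1847, 0.1534]
ee_rot: [-1.562, -0.199, 0.199]
contact_force: [-0.3, 0.4, -0.1]
finger_gap: 0.0281
```

Call:
arm_command(
  increments=[
    {"claw":1,"linear":[0,0,0],"turn":0},
    {"claw":1,"linear":[0,0,-0.4],"turn":0},
    {"claw":1,"linear":[0,0,-0.8],"turn":0},
    {"claw":1,"linear":[0,0,-1],"turn":0},
    {"claw":1,"linear":[0,0,-1],"turn":0},
    {"claw":1,"linear":[0,0,-1],"turn":0},
    {"claw":1,"linear":[0,0,-1],"turn":0},
    {"claw":1,"linear":[0,0,-1],"turn":0},
    {"claw":1,"linear":[0,0,-1],"turn":0},
    {"claw":1,"linear":[0,0,-1],"turn":0},
  ],
)

```text
t: 35.85
position: [0.5686, 0.1854, 0.1429]
ee_rot: [-1.561, -0.2, 0.2]
contact_force: [0.5, -0.6, -0.8]
finger_gap: 0.0282
```

```bash
python3 look.py wrist:w12; python3 - <<'E'
from h import *
W={k:v for k,v in np.load("w12.npz").items()}
crop(W["pixels"],180,170,150,130,5,"pics/w12a.png")
E
```

```text
35.9 [0.5686 0.1854 0.1429] [-1.5614796  -0.20012247  0.20000028] [-0.14509532 -0.7966948  -0.66395091] 0.0285711534360872
```

View pics/w12a.png

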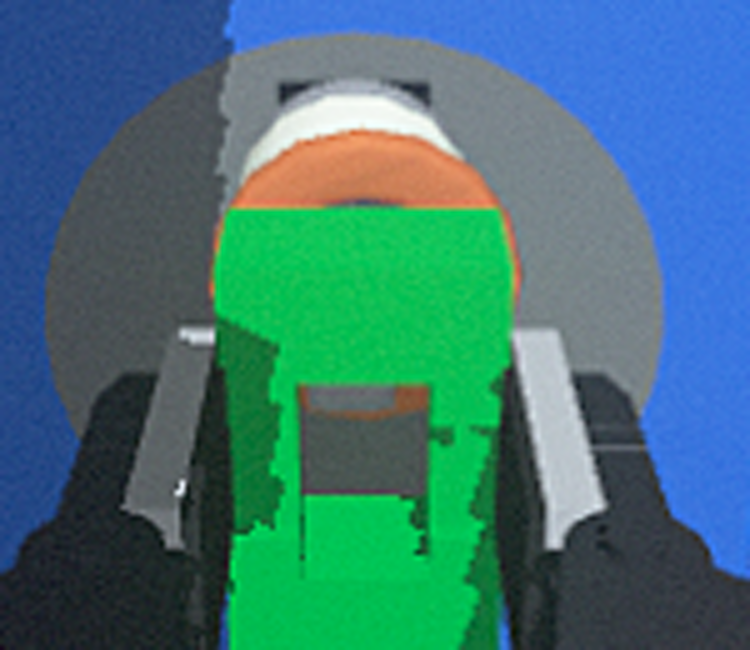

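```bash
python3 - <<'E'
from rp import *
W={k_:v for k_,v in np.load("w12.npz").items()}
s=manip.observe(); p=np.array(s["position"]); R=Ro.from_rotvec(s["ee_rot"]).as_matrix(); print(R.round(3))
pr=lambda q:((proj(W,[q])[0]-[180,170])*5+2).round(0)
T=lambda x,h,z:p+R@np.array([x,-h,z])
print("retainer top corners",[pr(T(x,.0125,z)) for x in(-.025,.025) for z in(-.015,.015)], "slot top",[pr(T(x,.0125,0)) for x in(-.012,.012)],"underside",[pr(T(x,-.0035,0)) for x in(-.025,-.012,.012)])
for x in (.01,): 
  for z in (.131,.1285): print("head end +10 if centred", z, pr(T(x,z-p[2],0)), pr(T(x,z-p[2],-.0055)), pr(T(x,z-p[2],.0055)))
print("washer -21 top/.114",pr(T(-.021,.114-p[2],0)),"spacer -18 top .108",pr(T(-.018,.108-p[2],0)),"bearing -17 .086",pr(T(-.017,.086-p[2],0)),"bearing sides",pr(T(0,.086-p[2],-.017)),pr(T(0,.086-p[2],.017)))
E
```

```text
[[ 0.968  0.    -0.252]
 [ 0.252  0.     0.968]
 [ 0.    -1.     0.   ]]
retainer top corners [array([207., 259.]), array([511., 259.]), array([224., 669.]), array([494., 670.])] slot top [array([359., 376.]), array([359., 573.])] underside [array([359., 199.]), array([359., 306.]), array([359., 489.])]
head end +10 if centred 0.131 [360. 437.] [315. 436.] [404. 437.]
head end +10 if centred 0.1285 [360. 426.] [316. 426.] [404. 426.]
washer -21 top/.114 [360. 153.] spacer -18 top .108 [360. 158.] bearing -17 .086 [360. 112.] bearing sides [247. 219.] [473. 220.]
```

```bash
python3 - <<'E'
from h import *
W={k:v for k,v in np.load("w12.npz").items()}
crop(W["pixels"],215,235,60,50,12,"pics/w12b.png")
crop(W["pixels"],215,180,75,60,10,"pics/w12c.png")
E
```

```text
(no output)
```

View pics/w12b.png

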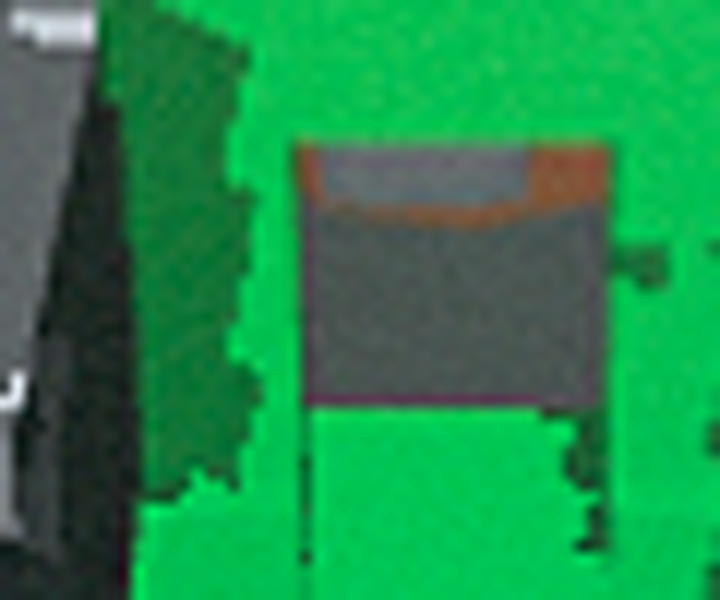

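View pics/w12c.png

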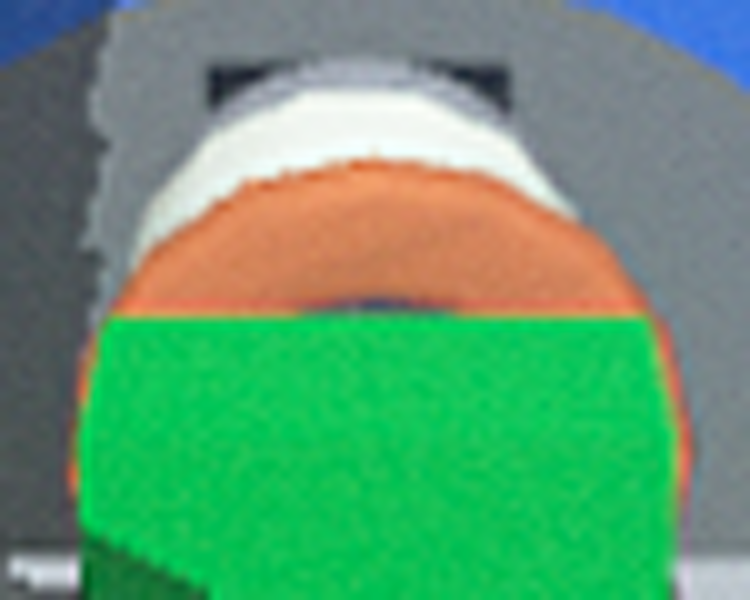

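```bash
python3 - <<'E'
from rp import *
W={k_:v for k_,v in np.load("w12.npz").items()}
s=manip.observe(); p=np.array(s["position"]); R=Ro.from_rotvec(s["ee_rot"]).as_matrix()
pr=lambda q:((proj(W,[q])[0]-[180,170])*5+2).round(0)
T=lambda x,z:p+R@np.array([x,-(z-p[2]),0])
for n,x,z in (("w-21 top",-.021,.114),("w-21 bot",-.021,.108),("w+21 top",.021,.114),("sp-18 bot",-.018,.086),("sp-18 top",-.018,.108),("bear-17",-.017,.086),("bear -17 base",-.017,.072),("disc?",0,.07),("headend",.0097,.1297),("bore -12 top",-.012,.114)): print(n,pr(T(x,z)),pr(T(x-.003,z)))
E
```

```text
w-21 top [360. 153.] [360. 130.]
w-21 bot [360. 137.] [360. 115.]
w+21 top [360. 441.] [360. 421.]
sp-18 bot [360. 106.] [360.  86.]
sp-18 top [360. 158.] [360. 137.]
bear-17 [360. 112.] [360.  93.]
bear -17 base [361.  84.] [361.  65.]
disc? [361. 181.] [361. 163.]
headend [360. 429.] [360. 408.]
bore -12 top [360. 218.] [360. 197.]
```

Call:
arm_command(
  increments=[
    {"claw":1,"linear":[-0.1,-0.1,0],"turn":0},
    {"claw":1,"linear":[-0.21,-0.2,0],"turn":0},
    {"claw":1,"linear":[-0.21,-0.2,-0.2],"turn":0},
    {"claw":1,"linear":[-0.21,-0.2,-0.4],"turn":0},
    {"claw":1,"linear":[-0.21,-0.2,-0.6],"turn":0},
    {"claw":1,"linear":[-0.21,-0.2,-0.6],"turn":0},
    {"claw":1,"linear":[-0.21,-0.2,-0.6],"turn":0},
    {"claw":1,"linear":[-0.21,-0.2,-0.6],"turn":0},
    {"claw":1,"linear":[-0.21,-0.2,-0.6],"turn":0},
    {"claw":1,"linear":[-0.21,-0.2,-0.6],"turn":0},
  ],
)

```text
t: 37.15
position: [0.5665, 0.1834, 0.1369]
ee_rot: [-1.561, -0.2, 0.2]
contact_force: [0.6, -0.9, -0.0]
finger_gap: 0.0286
```

```bash
python3 look.py wrist:w13; python3 - <<'E'
from h import *
W={k:v for k,v in np.load("w13.npz").items()}
crop(W["pixels"],215,225,60,50,12,"pics/w13b.png")
crop(W["pixels"],180,170,150,130,5,"pics/w13a.png")
from rp import *
s=manip.observe(); p=np.array(s["position"]); R=Ro.from_rotvec(s["ee_rot"]).as_matrix()
pr=lambda q:((proj(W,[q])[0]-[215,225])*12+5.5).round(0)
T=lambda x,z:p+R@np.array([x,-(z-p[2]),0])
for n,x,z in (("slot top -12",-.012,p[2]+.0125),("under +12",.012,p[2]-.0035),("slot top+12",.012,p[2]+.0125),("headend",.0097,.1297),("scale 1mm",.0107,.1297)): print(n,pr(T(x,z)))
E
```

```text
37.2 [0.5665 0.1834 0.1369] [-1.56147149 -0.20004357  0.20002711] [ 0.36871568 -0.4738681  -0.2751303 ] 0.028700361556315078
slot top -12 [443. 241.]
under +12 [444. 513.]
slot top+12 [443. 714.]
headend [444. 432.]
scale 1mm [444. 449.]
```

View pics/w13b.png

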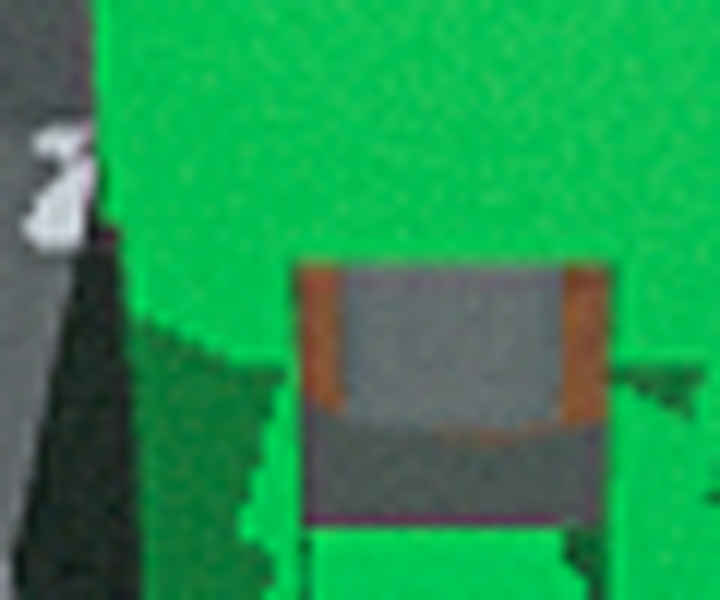

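View pics/w13a.png

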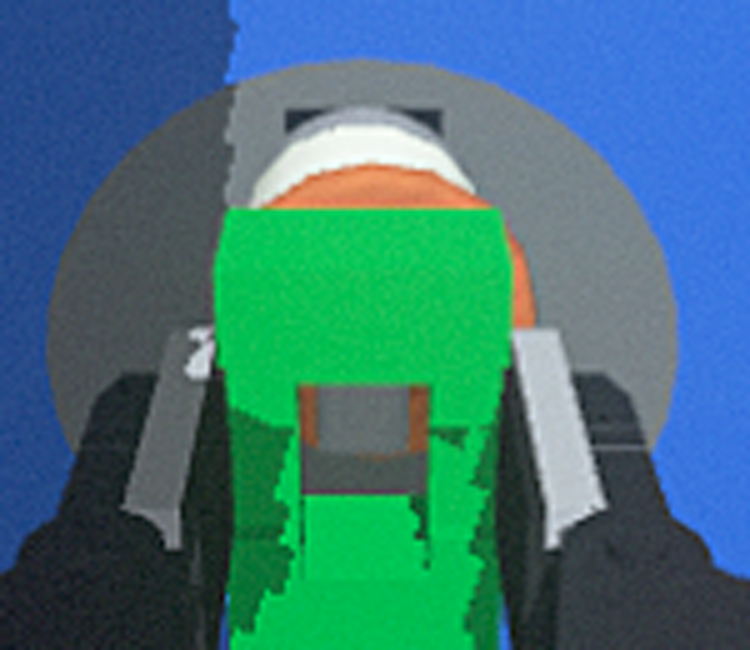

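Call:
arm_command(
  increments=[
    {"claw":1,"linear":[-0.07,-0.02,-0.1],"turn":0},
    {"claw":1,"linear":[-0.07,-0.02,-0.2],"turn":0},
    {"claw":1,"linear":[-0.07,-0.02,-0.25],"turn":0},
    {"claw":1,"linear":[-0.07,-0.02,-0.28],"turn":0},
    {"claw":1,"linear":[-0.07,-0.02,-0.31],"turn":0},
    {"claw":1,"linear":[-0.07,-0.02,-0.34],"turn":0},
    {"claw":1,"linear":[-0.07,-0.02,-0.37],"turn":0},
    {"claw":1,"linear":[-0.07,-0.02,-0.4],"turn":0},
    {"claw":1,"linear":[-0.07,-0.02,-0.4],"turn":0},
    {"claw":1,"linear":[-0.07,-0.02,-0.4],"turn":0},
  ],
)

```text
t: 38.45
position: [0.5658, 0.1832, 0.1329]
ee_rot: [-1.561, -0.2, 0.2]
contact_force: [-0.7, 0.1, -0.7]
finger_gap: 0.0283
```

Call:
arm_command(
  increments=[
    {"claw":1,"linear":[0,0,-0.04],"turn":0},
    {"claw":1,"linear":[0,0,-0.08],"turn":0},
    {"claw":1,"linear":[0,0,-0.12],"turn":0},
    {"claw":1,"linear":[0,0,-0.16],"turn":0},
    {"claw":1,"linear":[0,0,-0.2],"turn":0},
    {"claw":1,"linear":[0,0,-0.24],"turn":0},
    {"claw":1,"linear":[0,0,-0.28],"turn":0},
    {"claw":1,"linear":[0,0,-0.28],"turn":0},
    {"claw":1,"linear":[0,0,-0.28],"turn":0},
    {"claw":1,"linear":[0,0,-0.28],"turn":0},
  ],
)

```text
t: 39.7
position: [0.5658, 0.1832, 0.1301]
ee_rot: [-1.561, -0.2, 0.2]
contact_force: [-0.7, 0.4, 0.4]
finger_gap: 0.0282
```

Call:
arm_command(
  increments=[
    {"claw":1,"linear":[0,0,-0.15],"turn":0},
    {"claw":1,"linear":[0,0,-0.25],"turn":0},
    {"claw":1,"linear":[0,0,-0.3],"turn":0},
    {"claw":1,"linear":[0,0,-0.34],"turn":0},
    {"claw":1,"linear":[0,0,-0.38],"turn":0},
    {"claw":1,"linear":[0,0,-0.42],"turn":0},
    {"claw":1,"linear":[0,0,-0.46],"turn":0},
    {"claw":1,"linear":[0,0,-0.5],"turn":0},
    {"claw":1,"linear":[0,0,-0.5],"turn":0},
    {"claw":1,"linear":[0,0,-0.5],"turn":0},
  ],
)

```text
t: 40.95
position: [0.5658, 0.1832, 0.1251]
ee_rot: [-1.561, -0.2, 0.2]
contact_force: [0.5, -0.4, -0.0]
finger_gap: 0.0284
```

Call:
arm_command(
  increments=[
    {"claw":1,"linear":[0,0,-0.1],"turn":0},
    {"claw":1,"linear":[0,0,-0.2],"turn":0},
    {"claw":1,"linear":[0,0,-0.3],"turn":0},
    {"claw":1,"linear":[0,0,-0.4],"turn":0},
    {"claw":1,"linear":[0,0,-0.5],"turn":0},
    {"claw":1,"linear":[0,0,-0.6],"turn":0},
    {"claw":1,"linear":[0,0,-0.65],"turn":0},
    {"claw":1,"linear":[0,0,-0.7],"turn":0},
    {"claw":1,"linear":[0,0,-0.7],"turn":0},
    {"claw":1,"linear":[0,0,-0.7],"turn":0},
  ],
)

```text
t: 42.2
position: [0.5658, 0.1832, 0.1181]
ee_rot: [-1.561, -0.2, 0.2]
contact_force: [-0.7, -0.6, -0.8]
finger_gap: 0.0281
```

Call:
arm_command(
  increments=[
    {"claw":1,"linear":[0,0,-0.08],"turn":0},
    {"claw":1,"linear":[0,0,-0.16],"turn":0},
    {"claw":1,"linear":[0,0,-0.24],"turn":0},
    {"claw":1,"linear":[0,0,-0.32],"turn":0},
    {"claw":1,"linear":[0,0,-0.4],"turn":0},
    {"claw":1,"linear":[0,0,-0.45],"turn":0},
    {"claw":1,"linear":[0,0,-0.5],"turn":0},
    {"claw":1,"linear":[0,0,-0.5],"turn":0},
    {"claw":1,"linear":[0,0,-0.5],"turn":0},
    {"claw":1,"linear":[0,0,-0.5],"turn":0},
  ],
)

```text
t: 43.45
position: [0.566, 0.1833, 0.1137]
ee_rot: [-1.561, -0.2, 0.2]
contact_force: [-2.4, -0.6, 8.5]
finger_gap: 0.0281
```

Call:
arm_command(
  increments=[
    {"claw":1,"linear":[0,0,-0.08],"turn":0},
    {"claw":1,"linear":[0,0,-0.16],"turn":0},
    {"claw":1,"linear":[0,0,-0.24],"turn":0},
    {"claw":1,"linear":[0,0,-0.29],"turn":0},
    {"claw":1,"linear":[0,0,-0.29],"turn":0},
    {"claw":1,"linear":[0,0,-0.29],"turn":0},
    {"claw":1,"linear":[0,0,-0.29],"turn":0},
    {"claw":1,"linear":[0,0,-0.29],"turn":0},
    {"claw":1,"linear":[0,0,-0.29],"turn":0},
    {"claw":1,"linear":[0,0,-0.29],"turn":0},
  ],
)

```text
t: 44.7
position: [0.5665, 0.1834, 0.1114]
ee_rot: [-1.561, -0.201, 0.199]
contact_force: [-2.3, -1.5, 13.4]
finger_gap: 0.0284
```

Call:
arm_command(
  increments=[
    {"claw":1,"linear":[-0.01,0.04,0],"turn":-10},
    {"claw":1,"linear":[-0.01,0.08,0],"turn":-20},
    {"claw":1,"linear":[0,0.12,0],"turn":-30},
    {"claw":1,"linear":[0.02,0.16,0],"turn":-40},
    {"claw":1,"linear":[0.03,0.19,0],"turn":-48},
    {"claw":1,"linear":[0.04,0.2,0],"turn":-50},
    {"claw":1,"linear":[0.04,0.2,0],"turn":-50},
    {"claw":1,"linear":[0.04,0.2,0],"turn":-50},
    {"claw":1,"linear":[0.04,0.2,0],"turn":-50},
    {"claw":1,"linear":[0.04,0.2,0],"turn":-50},
  ],
)

```text
t: 45.95
position: [0.5679, 0.1856, 0.1117]
ee_rot: [-1.514, 0.481, -0.486]
contact_force: [0.6, 0.2, 12.2]
finger_gap: 0.0282
```

Turning freely with low sideways force. Complete the quarter turn.

Call:
arm_command(
  increments=[
    {"claw":1,"linear":[0.03,0.03,0],"turn":-10},
    {"claw":1,"linear":[0.06,0.06,0],"turn":-20},
    {"claw":1,"linear":[0.09,0.08,0],"turn":-30},
    {"claw":1,"linear":[0.13,0.09,0],"turn":-40},
    {"claw":1,"linear":[0.13,0.09,0],"turn":-40},
    {"claw":1,"linear":[0.13,0.09,0],"turn":-40},
    {"claw":1,"linear":[0.13,0.09,0],"turn":-40},
    {"claw":1,"linear":[0.13,0.09,0],"turn":-40},
    {"claw":1,"linear":[0.13,0.09,0],"turn":-40},
    {"claw":1,"linear":[0.13,0.09,0],"turn":-40},
  ],
)

```text
t: 47.2
position: [0.5693, 0.1865, 0.1117]
ee_rot: [-1.316, 1.017, -1.021]
contact_force: [-0.1, -0.3, 12.1]
finger_gap: 0.0283
```

```bash
python3 look.py wrist:w14; python3 - <<'E'
from h import *
W={k:v for k,v in np.load("w14.npz").items()}
crop(W["pixels"],180,170,150,130,5,"pics/w14a.png")
from rp import *
R=Ro.from_rotvec(manip.observe()["ee_rot"]).as_matrix(); print(np.degrees(np.arctan2(R[1,2],R[0,2])))
E
```

```text
47.25 [0.5693 0.1866 0.1117] [-1.31552429  1.01736892 -1.02066612] [ 0.02014492 -0.09617852 13.53046971] 0.028510384410619503
14.594595299443505
```

View pics/w14a.png

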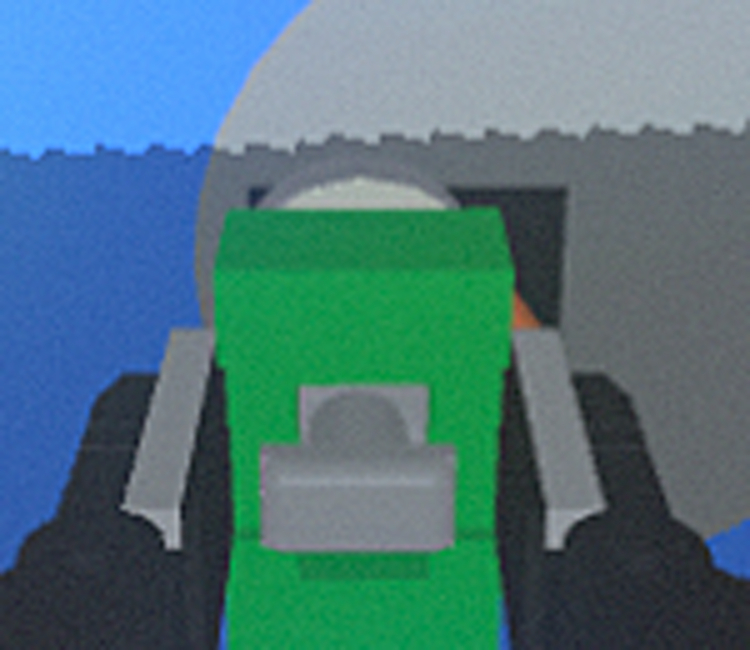

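Call:
arm_command(
  increments=[
    {"claw":1,"linear":[0,0,0.05],"turn":0},
    {"claw":1,"linear":[0,0,0.1],"turn":0},
    {"claw":1,"linear":[0,0,0.15],"turn":0},
    {"claw":1,"linear":[0,0,0.2],"turn":0},
    {"claw":1,"linear":[0,0,0.25],"turn":0},
    {"claw":1,"linear":[0,0,0.3],"turn":0},
    {"claw":1,"linear":[0,0,0.34],"turn":0},
    {"claw":1,"linear":[0,0,0.38],"turn":0},
    {"claw":1,"linear":[0,0,0.38],"turn":0},
    {"claw":1,"linear":[0,0,0.38],"turn":0},
  ],
)

```text
t: 48.5
position: [0.5692, 0.1865, 0.1149]
ee_rot: [-1.316, 1.017, -1.021]
contact_force: [1.7, 0.2, 5.5]
finger_gap: 0.0282
```

Call:
arm_command(
  increments=[
    {"claw":1,"linear":[0,0,0.02],"turn":0},
    {"claw":1,"linear":[0,0,0.04],"turn":0},
    {"claw":1,"linear":[0,0,0.04],"turn":0},
    {"claw":1,"linear":[0,0,0.04],"turn":0},
    {"claw":1,"linear":[0,0,0.04],"turn":0},
    {"claw":1,"linear":[0,0,0.04],"turn":0},
    {"claw":1,"linear":[0,0,0.04],"turn":0},
    {"claw":1,"linear":[0,0,0.04],"turn":0},
    {"claw":1,"linear":[0,0,0.04],"turn":0},
    {"claw":1,"linear":[0,0,0.04],"turn":0},
  ],
)

```text
t: 49.75
position: [0.5692, 0.1865, 0.1153]
ee_rot: [-1.316, 1.017, -1.021]
contact_force: [2.3, 0.4, 5.4]
finger_gap: 0.0288
```

```bash
python3 look.py wrist:w15; python3 - <<'E'
from h import *
W={k:v for k,v in np.load("w15.npz").items()}
crop(W["pixels"],180,170,150,130,5,"pics/w15a.png")
E
```

```text
49.8 [0.5692 0.1865 0.1152] [-1.31620132  1.01720076 -1.0207125 ] [2.80769132 0.46467282 5.12181593] 0.028317067617886663
```

View pics/w15a.png

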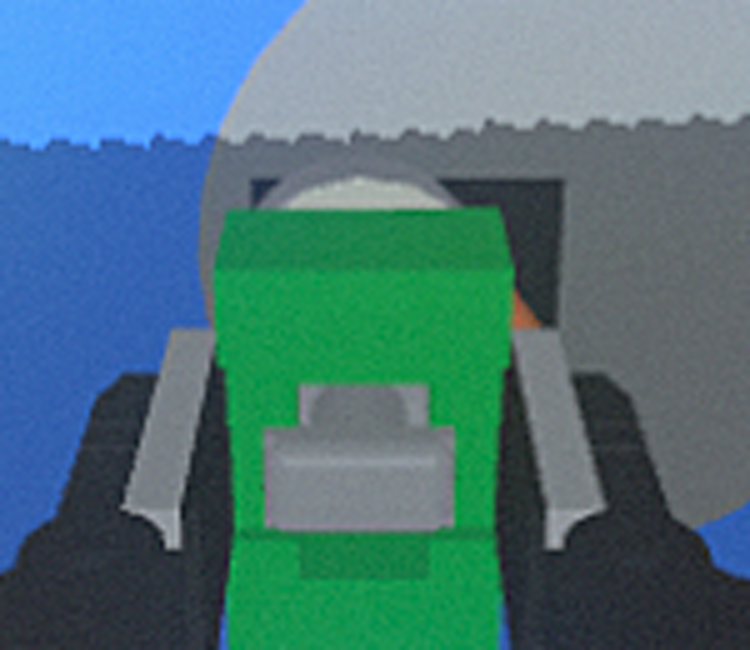

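Call:
arm_command(
  increments=[
    {"claw":0.2,"linear":[0,0,0.03],"turn":0},
    {"claw":-0.2,"linear":[0,0,0.03],"turn":0},
    {"claw":-1,"linear":[0,0,0.03],"turn":0},
    {"claw":-1,"linear":[0,0,0.03],"turn":0},
    {"claw":-1,"linear":[0,0,0.03],"turn":0},
    {"claw":-1,"linear":[0,0,0.03],"turn":0},
    {"claw":-1,"linear":[0,0,1],"turn":0},
    {"claw":-1,"linear":[0,0,3],"turn":0},
    {"claw":-1,"linear":[0,0,6],"turn":0},
    {"claw":-1,"linear":[0,0,9],"turn":0},
  ],
)

```text
t: 51.05
position: [0.5676, 0.1859, 0.2059]
ee_rot: [-1.319, 1.019, -1.02]
contact_force: [0.4, 0.0, -0.2]
finger_gap: 0.0855
```

```bash
python3 look.py wrist:w16 scene:s16; python3 - <<'E'
from h import *
W={k:v for k,v in np.load("w16.npz").items()}
crop(W["pixels"],190,120,140,110,5.5,"pics/w16a.png")
crop(np.load("s16.npz")["pixels"],270,110,110,100,6,"pics/s16a.png")
E
```

```text
51.1 [0.5696 0.186  0.2099] [-1.313784    1.01687187 -1.02153767] [ 1.73567296 -0.87947532  2.90140629] 0.08548524814125061
51.15 [0.5696 0.1861 0.2083] [-1.31372504  1.01658985 -1.02140014] [-0.03565062  0.77386219  0.94807543] 0.08550076028773419
```

View pics/w16a.png

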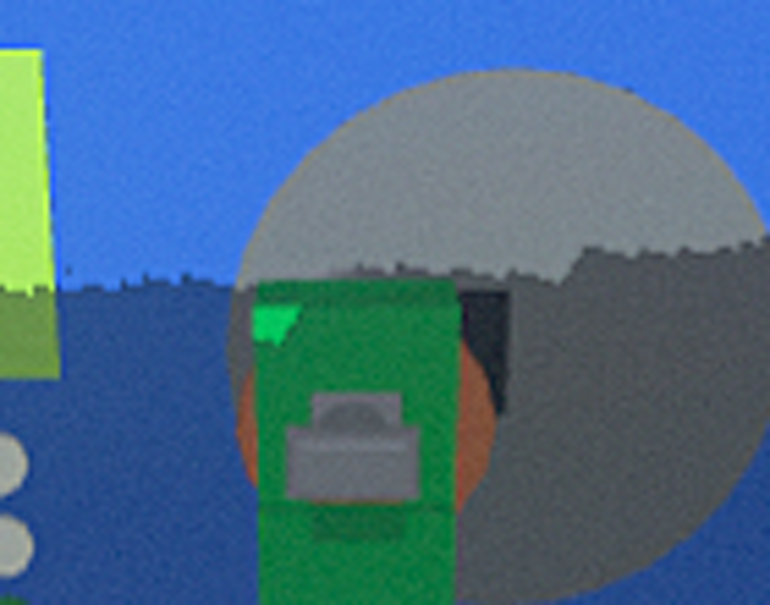

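View pics/s16a.png

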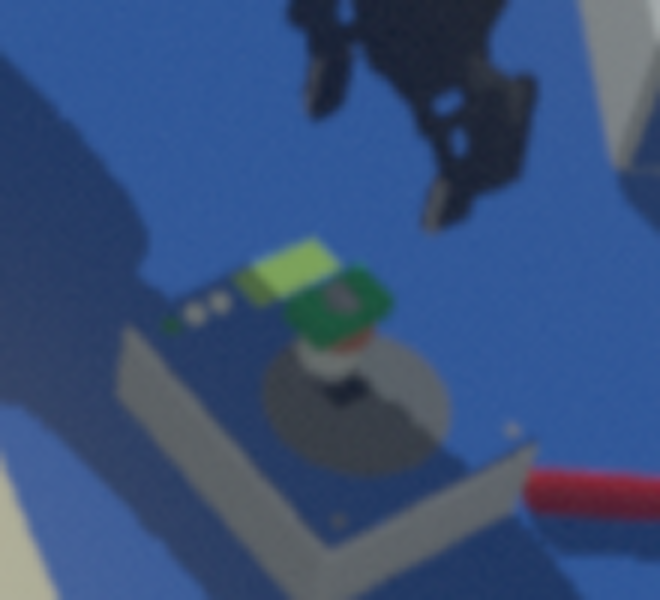

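Call:
arm_command(
  increments=[
    {"claw":-1,"linear":[0,0,0],"turn":0},
    {"claw":-1,"linear":[0,0,0],"turn":0},
    {"claw":-1,"linear":[0,0,0],"turn":0},
    {"claw":-1,"linear":[0,0,0],"turn":0},
    {"claw":-1,"linear":[0,0,0],"turn":0},
    {"claw":-1,"linear":[0,0,0],"turn":0},
    {"claw":-1,"linear":[0,0,0],"turn":0},
    {"claw":-1,"linear":[0,0,0],"turn":0},
    {"claw":-1,"linear":[0,0,0],"turn":0},
    {"claw":-1,"linear":[0,0,0],"turn":0},
  ],
)

```text
t: 52.4
position: [0.5675, 0.1861, 0.2044]
ee_rot: [-1.319, 1.019, -1.019]
contact_force: [-0.7, -0.4, -0.3]
finger_gap: 0.0855
```

```bash
python3 - <<'E'
from rig import manip
print(manip.hand_in())
E
```

```text
the job is handed in; nothing more can be done
None
```

The stack is rebuilt on the shaft and I handed the job in after about 52 s. The white spacer and then the copper washer are seated. The green retainer was pressed down with about 13 N, turned a quarter turn, let up and released.

**Last checks:**
- **Retainer:** the last pictures show the retainer turned crosswise with the shaft's head lying in its groove. I worked out its underside at about 112.6 mm from the hand height and the spring force, with no direct measurement.
- **Force:** the wrist force while pressing on the pump was about 13 N in the readings taken between moves.
- **Hand:** it was open, about 90 mm above the stack and touching nothing. I moved none of the other parts, though I took no last picture of them all.

**What disagreed:**
- **Camera offsets:** the scene and top cameras differed by 3–6 mm, and the wrist view was off by about 2 mm along its tilt. I therefore lined up each ring and the retainer using only the wrist picture of the held part against the shaft's head.
- **Sideways force:** pressing the retainer down gave about 2.5 N sideways. It was near zero after the turn and about 2–3 N again just before I let go.

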